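# Lever the price panels out of the toy display and lean them on the rack

### The arm

A 6-joint arm with a two-finger parallel gripper is mounted at the origin on the work surface. World frame = base frame: x ahead of the robot, y to its left, z up, the work surface at z = 0. Lengths are in m, angles in rad, forces in N, time in s.
With the tool pointing down it reaches from about 0.275 to 0.725 m from the base axis. Payload 15.9 kg.
Tool frame: the origin (TCP) lies on the centre line of the jaws, within the pads' length; the fingertips stand robot.finger_overhang ahead of it and the grasp point (between the pads) lies 8 mm behind it (robot.finger_overhang is the distance from the TCP to the fingertips, in m); z points along the fingers, y is the direction in which the jaws open and shut (so a half turn about z gives the same grasp; the last joint's range is limited). The gripper opens to 85 mm and grips with 20 to 120 N. Pads are 22 mm wide; open, the fingers measure 114 mm over their backs; the gripper's body (76 mm by 85 mm) begins 54 mm behind the grasp point. The pads swing forward as they close: fully open they stand 13 mm farther back than shut.
Start: joints at [-1.18, 0.213, -0.034, 1.323, 0, 1.571], TCP at [0.19, -0.462, 0.242] pointing down, gripper open.
Joint ranges: [-2.98, 2.98], [-0.74, 1.72], [-1.14, 1.35], [-2.1, 2.04], [-1.57, 1.44], [-3.14, 3.14]. Speed limits (rad/s): [1.89, 1.89, 2.39, 2.57, 3.14, 3.14].

### API

Orientations are given as a unit quaternion [x, y, z, w].
In Python, from rig import robot, vision gives the robot as it stands.
- The arm moves only by the tool servo_tool, never from a script. Its arguments are lists of equal length, an entry for each row: "linear": the shift along the tool's x, y, z in m, a list of three; "spin": the turn about the tool's z in degrees; "hand": the opening, from 0 (shut) to 1 (fully open). In form: {"linear": [[tx, ty, tz], ...], "spin": [spin, ...], "hand": [hand, ...]}. A call has 1 to 8 rows; each row shifts and turns the commanded pose from where the row before left it, along the tool's axes as they then stand; what a row does not reach is not made up. A row lasts 1/8 s, in which the tool goes at most 62.5 mm and 10.7 degrees, less where a joint would pass 70% of its speed; a pose out of reach is approached as far as the arm can. A call is refused whole if a number of a shift passes 0.0625 or a number of a turn 10.7, either way. A call with a gripper value outside its range is refused whole. The fingers move at their own pace and stop on an object; "squeeze" is the grip in N (left out, the last holds). Time passes only in rows, so rows that do not move let the fingers close. It gives the time, the measured TCP pose, the force and the opening at its end, in the units of the state.
- robot.get_obs(): the state, without advancing time (a new reading comes with each control period).
- vision.get_image(name): name is "scene" or "top" or "wrist"; returns the picture (384x512x3 uint8, red, green, blue); there is no depth.
- vision.camera_info(name): a dict with "vertical_fov" (degrees; the focal length in pixels is half the picture's height over the tangent of half this angle, whatever the lens; pixels are square), "cx", "cy" (the principal point, pixels), "R" (3x3) and "t" (3): a world point X has camera coordinates R X + t. Camera axes: x right, y down, z forward; pixel columns grow to the right and rows downward; lengths in m; the calibration is good to about 2 mm. A picture is of the moment at which its call begins: read the wrist's pose just before it. camera_info takes no time and is no camera call; for the wrist camera it gives the pose at the moment of the call.
- robot.hand_in(): hands the job in, once; it reports no verdict.
The state is a dict: "clock": time; "q": joint angles; "qvel": joint speeds; "effort": joint torques, N m; "tcp_pos": TCP position; "orientation": TCP orientation; "force": force on the tool from outside, world axes, zero at the start; "torque": the same for the moment, N m; "gripper_width": finger opening in m.
Only numpy, scipy, OpenCV 4.12 (cv2) and the standard library are available. Lean on these libraries where they do the work, as an engineer would, in place of code of your own. Each camera call takes 0.05 s, during which the arm holds its last target.

### The job

The promotion is over: use the flat lever to prise every price panel out of the toy-truck display plinth - not your fingers, which must not touch a panel while it is still clipped in, or its edges crack. Lean each freed panel on the rack, its foot on the rack's base between the bar and the foot ledge and its back against the bar, printed face up and outward. At the end the lever lies back on its rubber mat, and the other things on the counter are left where they stand.

Things in the scene. Friction and masses are not known exactly. Their poses are not given: they have to be found in the camera images.
- plinth: Fixed display plinth, 270 (x) x 285 (y) mm. x runs from its front (robot side) to its back; origin on the table under the middle bay. Three bays at y = -90, 0, +90 mm, each may hold a panel at x = -60 to +60 mm in a pocket: floor 72, side walls 76 mm above the table. A lip (x from 55 mm on, 82 to 87 mm high) covers the panel's back 5 mm. Behind it fixed toy trucks, 128 mm high.
- sill (a point): Middle of the plinth's front edge (plinth x = -94, y = 0, z = 62 mm), the fulcrum for the lever. The low sill, 62 mm high over the whole width, runs from here back under the front 30 mm of each panel (to x = -30 mm), leaving a 10 mm high gap for the blade. Corner stops (x = -70 to -62 mm, 76 mm high) leave a way in 34 mm wide at each bay's middle.
- catches (a point): Between the middle bay's catches (plinth x = -48, y = 0, z = 84 mm). In each bay two sprung noses reach 3 mm over the panel's top from black housings (x = -56 to -40, y 27.5 to 41 mm either side, 93 mm high). About 10 N up at the panel's front frees it; 12 mm up they snap back below it and it stays propped, front edge 15 mm up: draw it 10 mm to the front from under the lip, then lift.
- rack: Fixed rack, 150 (x) x 300 (y) mm; z up, origin on the table under its middle. Base plate top 6 mm high; end posts at y = +-145 mm. A foot ledge 12 mm above the plate stands at x = +43 to +53 mm. A panel leans with its foot on the plate just before the ledge and its underside on the bar, about 52 degrees from level; three fit side by side, say at y = -92, 0, +92 mm.
- bar (a point): Middle of the rack's round bar, 12 mm thick, along the rack's y (rack x = -33, y = 0, z = 84 mm)
- mat: Fixed black rubber mat, 240 (x) x 120 (y) x 4 mm; origin at the centre of its underside. The lever's home.
- lever: Loose flat lever, 180 mm long, 120 g. Origin on the underside, below the middle of the handle. Handle: x = -55 to +55 mm, 22 mm wide, 18 mm high. Steel blade: on to x = +125 mm, 16 mm wide, 4 mm thick, level with the handle's underside.
- panel0: Price panel 0 (when present, it starts clipped in bay0): white plastic slab 120 (x) x 48 (y) x 8 (z) mm, about 90 g; origin at the centre of its underside, z out of the printed face, front (lever) end at -x
- panel1: Price panel 1 (when present, it starts clipped in bay1): white plastic slab 120 (x) x 48 (y) x 8 (z) mm, about 90 g; origin at the centre of its underside, z out of the printed face, front (lever) end at -x
- panel2: Price panel 2 (when present, it starts clipped in bay2): white plastic slab 120 (x) x 48 (y) x 8 (z) mm, about 90 g; origin at the centre of its underside, z out of the printed face, front (lever) end at -x
- panel0_near (a point): Middle of the lower front edge of panel 0 (x = -60 mm, z = 0 in its frame)
- panel1_near (a point): Middle of the lower front edge of panel 1 (x = -60 mm, z = 0 in its frame)
- panel2_near (a point): Middle of the lower front edge of panel 2 (x = -60 mm, z = 0 in its frame)
- bay0 (a point): Where the lower front edge's middle of panel 0 is while it is clipped in (plinth frame x = -60 mm, z = 72 mm)
- bay1 (a point): Where the lower front edge's middle of panel 1 is while it is clipped in (plinth frame x = -60 mm, z = 72 mm)
- bay2 (a point): Where the lower front edge's middle of panel 2 is while it is clipped in (plinth frame x = -60 mm, z = 72 mm)
- racecar: Toy racing car, 90 mm long, 36 mm high: leave alone. Origin under its centre
- tapedispenser: Tape dispenser, 130 mm long, 78 mm high: leave alone. Origin under its centre
- toytruck: Loose toy dump truck on the counter, 95 mm long, 52 mm high: leave alone. Origin under its centre
Things that resemble listed ones, but are neither listed nor needed, are in the scene too. Leave any orange look-alike of the panel1 alone.

How it is judged:
At the end, for the whole second after the job is handed in: Every panel present leans at rest on the rack: face tilted 36 to 71 degrees from straight up, its middle 30 to 75 mm above the table and within 50 mm (x), 140 mm (y) of the rack's middle. The lever rests on its mat, handle middle within 80 mm (x), 55 mm (y) of the mat's middle (angle between panel0's own z axis and vertical between 0.62 and 1.25 rad and z of panel0 in the frame of rack between 0.03 and 0.075 m and x of panel0 in the frame of rack between -0.05 and 0.05 m and y of panel0 in the frame of rack between -0.14 and 0.14 m and contact force between each of panel0, panel1, panel2 and rack above 0.05 N and linear speed of each of panel0, panel1, panel2 below 0.03 m/s and angle between panel1's own z axis and vertical between 0.62 and 1.25 rad and z of panel1 in the frame of rack between 0.03 and 0.075 m and x of panel1 in the frame of rack between -0.05 and 0.05 m and y of panel1 in the frame of rack between -0.14 and 0.14 m and angle between panel2's own z axis and vertical between 0.62 and 1.25 rad and z of panel2 in the frame of rack between 0.03 and 0.075 m and x of panel2 in the frame of rack between -0.05 and 0.05 m and y of panel2 in the frame of rack between -0.14 and 0.14 m and x of lever in the frame of mat between -0.08 and 0.08 m and y of lever in the frame of mat between -0.055 and 0.055 m and height (world z) of lever below 0.03 m); the robot touches nothing.
It fails at once if the fingers touch a panel that is still clipped in ((contact force between the fingers and panel0 above 1 N and distance between panel0_near and bay0 below 0.006 m) or (contact force between the fingers and panel1 above 1 N and distance between panel1_near and bay1 below 0.006 m) or (contact force between the fingers and panel2 above 1 N and distance between panel2_near and bay2 below 0.006 m)).
It fails at once if another thing on the counter is pushed more than 30 mm (distance of any of racecar, tapedispenser, toytruck from where it was at the start of the episode above 0.03 m).
Of panel0, panel1, panel2 only 2 to 3 are there at a start; the rules pass over those that are not, and their reading is None.
At some moment in a run one of lever may be knocked a few centimetres aside while the robot is not near it.
Once in a run the grip may slacken for a moment while it holds something.
It also fails if it takes over 210 s, if anything falls off the work surface, if the arm or the gripper's body presses on something with over 40 N, if the wrist force passes 120 N, or if a joint passes its speed limit or range.

## Working session

There is one attempt and no reset: what is moved stays moved. The work goes in short steps, Python scripts to look and compute and a tool call to move; the robot and the scene stay as the last step left them, time stands still between calls to the robot, and variables do not carry over. Pictures are saved under pics/ and viewed, and the job is handed in when it is done.

Besides the shell and the picture viewer there is one more tool, called after ">>>" as name(argument=value, ...), one argument or row to a line, values as JSON. servo_tool: Moves the arm, as the interface text tells. Its arguments: {"type":"object","properties":{"linear":{"type":"array"},"spin":{"type":"array"},"hand":{"type":"array"},"squeeze":{"type":"number"}},"required":["linear","spin","hand"]}

```bash
ls -la; mkdir -p pics
python3 - <<'E'
from rig import robot, vision
import cv2
print(robot.get_obs()); print(robot.finger_overhang)
for n in ["scene","top","wrist"]:
    print(n,vision.camera_info(n))
    cv2.imwrite(f"pics/{n}0.png",vision.get_image(n)[:,:,::-1])
E
```

```text
total 12
drwxr-xr-x  3 agent agent 4096 Dec  6 16:05 .
drwxr-xr-x 23 root  root  4096 Dec  6 16:05 ..
drwxr-xr-x  2 agent agent 4096 Dec  6 16:05 pics
{'clock': 0.0, 'q': array([-1.17999349e+00,  2.13384711e-01, -3.50696731e-02,  1.32351737e+00,
       -7.51827515e-06,  1.57084528e+00]), 'qvel': array([ 0.00078889,  0.00108563,  0.00021375,  0.00085068, -0.00090649,
       -0.0015226 ]), 'effort': array([ 3.55649259e-03, -6.86163282e+01,  4.87119484e+01,  1.75731105e-02,
        3.14878744e-04,  2.45180269e-05]), 'tcp_pos': array([ 0.19033301, -0.4619864 ,  0.2417977 ]), 'orientation': array([ 9.80974392e-01,  1.94136285e-01, -1.17812380e-04, -5.75796647e-04]), 'force': array([ 0.09635103, -0.33983484,  0.88659798]), 'torque': array([ 0.08943786, -0.00923836, -0.03373514]), 'gripper_width': 0.08538163842879143}
0.011
scene {'vertical_fov': 45.77942876307715, 'cx': 254.54243833825174, 'cy': 192.3048737164223, 'R': array([[ 0.29967717,  0.95396315,  0.01216162],
       [ 0.65056005, -0.19500908, -0.7339912 ],
       [-0.69782893,  0.22787227, -0.67905009]]), 't': array([-0.16442573, -0.26932853,  2.20639276])}
top {'vertical_fov': 50.30171494834636, 'cx': 253.859560002553, 'cy': 190.95847762327085, 'R': array([[-0.00131292, -0.99982449, -0.01868855],
       [-0.99311867,  0.00349219, -0.11706033],
       [ 0.11710505,  0.01840626, -0.99294895]]), 't': array([0.00868473, 0.49988072, 1.6624321 ])}
wrist {'vertical_fov': 64.20403627362609, 'cx': 254.01367908891993, 'cy': 191.38344244379306, 'R': array([[ 0.38124494, -0.9244728 , -0.00152678],
       [-0.87819243, -0.36267431,  0.31184193],
       [-0.28884311, -0.11754736, -0.95013277]]), 't': array([-0.49864862, -0.04137077,  0.38087741])}
```

View pics/scene0.png

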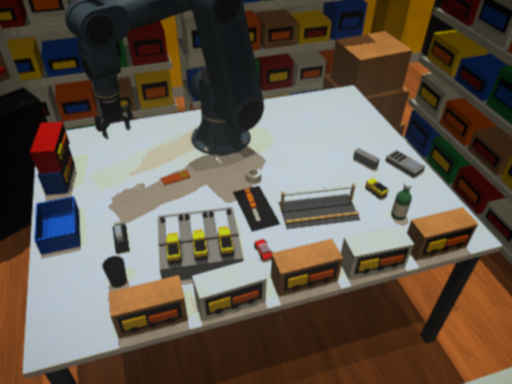

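View pics/top0.png

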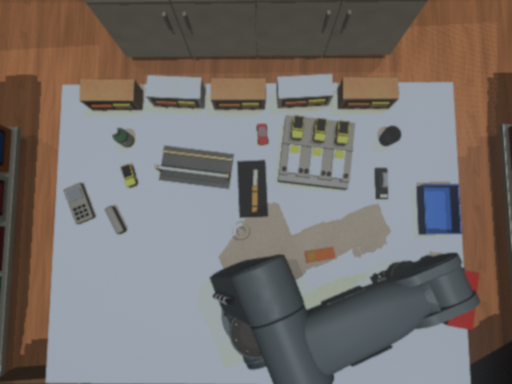

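View pics/wrist0.png

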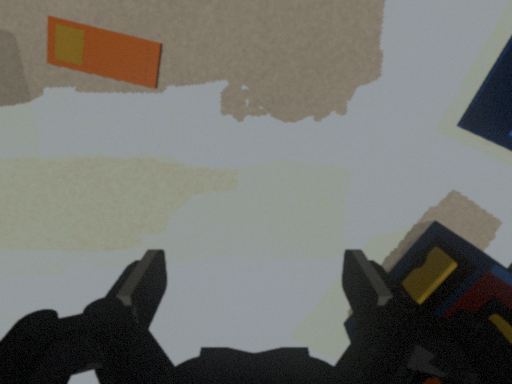

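```bash
cat > h.py <<'E'
import numpy as np, cv2
def cam(vision,n):
    c=vision.camera_info(n); f=192/np.tan(np.radians(c['vertical_fov'])/2); return c,f
def ray(c,f,u,v,z):
    d=np.array(c['R']).T@np.array([(u-c['cx'])/f,(v-c['cy'])/f,1.]); o=-np.array(c['R']).T@np.array(c['t'])
    return o+d*(z-o[2])/d[2]
def proj(c,f,X):
    p=np.array(c['R'])@np.array(X)+np.array(c['t']); return np.array([c['cx']+f*p[0]/p[2],c['cy']+f*p[1]/p[2]])
E
python3 - <<'E'
import cv2
a=cv2.imread('pics/top0.png')
cv2.imwrite('pics/topc.png',cv2.resize(a[95:225,150:390],None,fx=3.3,fy=3.3,interpolation=cv2.INTER_CUBIC))
E
```

```text
(no output)
```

View pics/topc.png

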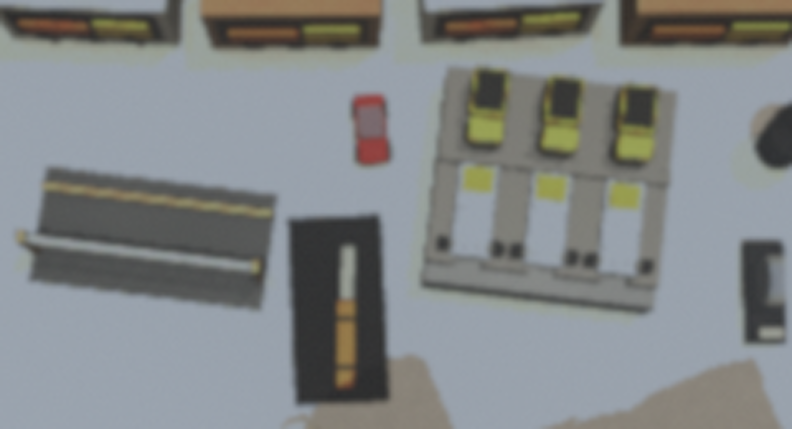

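Run:
```python
from rig import robot, vision
from h import *
c,f=cam(vision,'top')
P={'mat':[(289,218,.004),(379,216,.004),(388,400,.004),(297,403,.004)],
'leverhandle butt':[(345,388,.02)],'handle front':[(346,300,.022)],'tip':[(347,246,.008)],
'rack base':[(47,168,.006),(276,195,.006),(261,309,.006),(30,279,.006)],
'bar ends':[(24,238,.09),(256,266,.09)],
'plinth front':[(421,286,.03),(653,312,.03)],
'plinth front62':[(421,286,.062),(653,312,.062)],
'panel back y(clip)':[(478,166,.08),(551,174,.08),(625,183,.08)],
'panel front':[(472,255,.08),(546,264,.08),(620,273,.08)]}
for k,l in P.items():
    print(k,[np.round(ray(c,f,150+(x-1)/3.3,95+(y-1)/3.3,z)[:2],4).tolist() for x,y,z in l])
print('cam',-np.array(c['R']).T@np.array(c['t']))
```

```text
mat [[0.6321, 0.0781], [0.6341, -0.0375], [0.398, -0.0478], [0.3945, 0.0672]]
leverhandle butt [[0.4123, 0.0062]]
handle front [[0.5232, 0.0047]]
tip [[0.5946, 0.0036]]
rack base [[0.6989, 0.3916], [0.6618, 0.0948], [0.5141, 0.1133], [0.554, 0.4099]]
bar ends [[0.5922, 0.3972], [0.5564, 0.1129]]
plinth front [[0.5395, -0.0896], [0.5056, -0.3787]]
plinth front62 [[0.535, -0.0883], [0.5017, -0.372]]
panel back y(clip) [[0.6812, -0.1589], [0.6707, -0.2482], [0.6589, -0.3385]]
panel front [[0.5704, -0.1501], [0.5589, -0.24], [0.5474, -0.3295]]
cam [ 0.30177308 -0.02366162  1.70938872]
```

```bash
cat >> h.py <<'E'
from scipy.spatial.transform import Rotation as Ro
def state(robot):
    o=robot.get_obs(); R=Ro.from_quat(o['orientation']).as_matrix(); return o,np.array(o['tcp_pos']),R
def yaw(R): return np.degrees(np.arctan2(R[1,0],R[0,0]))
def goto(robot,X,yw=None):
    o,p,R=state(robot); d=R.T@(np.array(X)-p)
    # ideal yaw frame
    print('t',round(o['clock'],2),'tcp',np.round(p,4),'yaw',round(yaw(R),2),'w',round(o['gripper_width'],4),'F',np.round(o['force'],1))
    print(' tool shift now (mm)',np.round(d*1e3,1), '' if yw is None else 'spin %.1f'%(yaw(R)-yw))
    if yw is not None:
        a=np.radians(yw); R2=np.array([[np.cos(a),np.sin(a),0],[np.sin(a),-np.cos(a),0],[0,0,-1]])
        print(' shift after spin',np.round(R2.T@(np.array(X)-p)*1e3,1))
E
python3 - <<'E'
from rig import robot, vision
from h import *
c,f=cam(vision,'wrist')
o,p,R=state(robot)
C=-np.array(c['R']).T@np.array(c['t'])
print('cam in tool',R.T@(C-p),'axis in tool',R.T@np.array(c['R']).T)
goto(robot,[0.40,0.0,0.25],0)
E
```

```text
cam in tool [ 0.07962881 -0.00065553 -0.13213857] axis in tool [[ 3.03877751e-04 -9.50129058e-01 -3.11856827e-01]
 [ 9.99999791e-01  4.66840771e-04 -4.47901994e-04]
 [ 5.71152181e-04 -3.11856626e-01  9.50129001e-01]]
t 0.15 tcp [ 0.1904 -0.4621  0.242 ] yaw 22.39 w 0.0854 F [ 0.9  1.3 -0.2]
 tool shift now (mm) [ 369.8 -347.4   -7.8] spin 22.4
 shift after spin [ 209.6 -462.1   -8. ]
```

>>> servo_tool(
  linear=[
    [0,-0.03,0],
    [0,-0.03,0],
    [0,-0.03,0],
    [0.03,-0.05,0],
    [0.03,-0.05,0],
    [0.03,-0.05,0],
    [0.03,-0.05,0],
    [0.03,-0.05,0],
  ],
  spin=[7.5,7.5,7.4,0,0,0,0,0],
  hand=[1,1,1,1,1,1,1,1],
)

```text
clock: 1.15
tcp_pos: [0.3162, -0.1278, 0.2424]
orientation: [1.0, -0.0, 0.0, 0.0]
force: [1.8, -0.2, 0.2]
gripper_width: 0.0851
```

Run:
```python
from rig import robot, vision
from h import *
goto(robot,[0.40,0.0,0.25],0)
```

```text
t 1.15 tcp [ 0.3162 -0.1278  0.2424] yaw -0.02 w 0.0851 F [ 1.8 -0.2  0.2]
 tool shift now (mm) [  83.7 -127.8   -7.6] spin -0.0
 shift after spin [  83.8 -127.8   -7.6]
```

>>> servo_tool(
  linear=[
    [0.028,-0.042,0],
    [0.028,-0.042,0],
    [0.027,-0.042,-0.008],
    [0,0,0],
    [0,0,0],
  ],
  spin=[0,0,0,0,0],
  hand=[1,1,1,1,1],
)

```text
clock: 1.78
tcp_pos: [0.3983, -0.0036, 0.25]
orientation: [1.0, -0.0, -0.0, 0.0]
force: [1.1, 0.3, -1.2]
gripper_width: 0.0856
```

Run:
```python
from rig import robot, vision
from h import *
goto(robot,[0.40,0.0,0.25],0)
cv2.imwrite("pics/w1.png",vision.get_image('wrist')[:,:,::-1])
```

```text
t 1.77 tcp [ 0.3983 -0.0036  0.25  ] yaw -0.01 w 0.0856 F [ 1.1  0.3 -1.2]
 tool shift now (mm) [ 1.7 -3.6  0. ] spin -0.0
 shift after spin [ 1.7 -3.6  0. ]
```

View pics/w1.png

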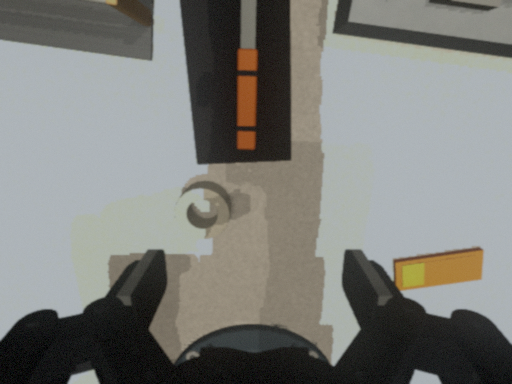

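Run:
```python
from rig import robot, vision
from h import *
c,f=cam(vision,'wrist')
im=cv2.imread('pics/w1.png'); hsv=cv2.cvtColor(im,cv2.COLOR_BGR2HSV)
m=cv2.inRange(hsv,(3,150,120),(15,255,255)); m[:,:200]=0; m[:,300:]=0
ys,xs=np.nonzero(m); 
for lo,hi in((52,65),(80,120),(130,148)):
    for q in (lo,hi):
        r=xs[ys==q]; print(q,r.min(),r.max(),ray(c,f,(r.min()+r.max())/2+.0,q,.022)[:2])
print('ends',ys.min(),ys.max(),ray(c,f,247,ys.min()-.5,.022),ray(c,f,247,ys.max()+.5,.022),ray(c,f,247,ys.max()+.5,.004))
for u,v in((197,163),(291,159)): print('mat',ray(c,f,u,v,.004))
```

```text
52 238 256 [0.51728768 0.00399205]
65 238 256 [0.50430506 0.00409573]
80 238 255 [0.48892271 0.00477185]
120 238 254 [0.44564875 0.00571493]Traceback (most recent call last):
  File "<stdin>", line 9, in <module>
    return umr_minimum(a, axis, None, out, keepdims, initial, where)
ValueError: zero-size array to reduction operation minimum which has no identity
```

>>> servo_tool(
  linear=[
    [0.034,-0.004,0.03],
    [0.034,-0.005,0.04],
    [0,0,0.045],
    [0,0,0.045],
    [0,0,0.04],
    [0,0,0.02],
    [0,0,0.0],
    [0,0,0],
  ],
  spin=[1,0,0,0,0,0,0,0],
  hand=[1,1,1,1,1,1,1,1],
  squeeze=60,
)

```text
clock: 2.82
tcp_pos: [0.4671, -0.0023, 0.0313]
orientation: [1.0, -0.005, 0.001, -0.003]
force: [-0.4, -0.5, -0.7]
gripper_width: 0.0857
```

Run:
```python
from rig import robot, vision
from h import *
goto(robot,[0.466,0.005,0.017],-1)
cv2.imwrite("pics/w2.png",vision.get_image('wrist')[:,:,::-1])
```

```text
t 2.83 tcp [ 0.4671 -0.0023  0.0313] yaw -0.52 w 0.0857 F [-0.4 -0.5 -0.7]
 tool shift now (mm) [-1.2 -7.2 14.4] spin 0.5
 shift after spin [-1.2 -7.3 14.3]
```

View pics/w2.png

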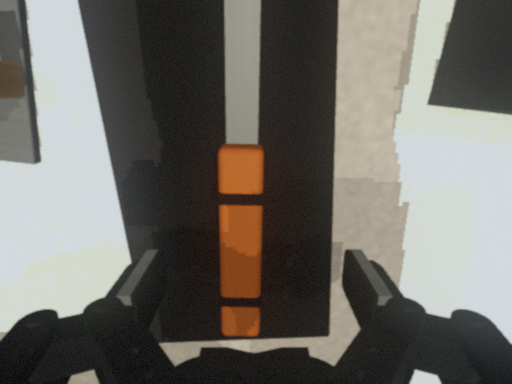

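>>> servo_tool(
  linear=[
    [-0.001,-0.007,0.0],
    [0,0,0.007],
    [0,0,0.007],
    [0,0,0],
    [0,0,0],
  ],
  spin=[0.5,0,0,0,0],
  hand=[1,1,1,1,1],
)

```text
clock: 3.5
tcp_pos: [0.4657, -0.0005, 0.0163]
orientation: [1.0, -0.004, -0.0, -0.006]
force: [-0.0, -0.7, 1.1]
gripper_width: 0.0854
```

Run:
```python
from rig import robot, vision
from h import *
goto(robot,[0.466,0.005,0.017],-1)
o=robot.get_obs(); print(o['q'],o['qvel'],o['effort'],o['orientation'])
```

```text
t 3.5 tcp [ 0.4657 -0.0005  0.0163] yaw -0.49 w 0.0854 F [-0.  -0.7  1.1]
 tool shift now (mm) [ 0.3 -5.5 -0.6] spin 0.5
 shift after spin [ 0.2 -5.5 -0.7]
[-0.00866749  0.31632286 -0.51208829  0.74265068  0.01153189  3.14147665] [-0.00105071 -0.00393489  0.00226389  0.00240568  0.001135   -0.0010602 ] [-3.64460866e-04 -6.73840570e+01  3.82601917e+01 -3.72049562e-02
  5.70966373e-02 -7.36222296e-05] [ 9.99974224e-01 -4.27642114e-03 -1.07422671e-04 -5.76644051e-03]
```

>>> servo_tool(
  linear=[
    [0,-0.003,0.0],
    [0,0,0],
  ],
  spin=[0,0],
  hand=[1,1],
)

```text
clock: 3.75
tcp_pos: [0.4658, 0.0009, 0.0165]
orientation: [1.0, -0.003, 0.0, -0.006]
force: [-0.4, -0.5, 0.3]
gripper_width: 0.0855
```

Run:
```python
from rig import robot, vision
from h import *
goto(robot,[0.466,0.005,0.017],-1)
o=robot.get_obs(); print(o['q'],o['qvel'],o['effort'],o['orientation'])
```

```text
t 3.75 tcp [0.4658 0.0009 0.0165] yaw -0.36 w 0.0855 F [-0.4 -0.5  0.3]
 tool shift now (mm) [ 0.1 -4.1 -0.4] spin 0.6
 shift after spin [ 0.1 -4.1 -0.5]
[-0.00647413  0.31593575 -0.51195637  0.74274485  0.01295561  3.14145705] [-0.00169713 -0.00017042 -0.00010646 -0.00186306 -0.00170537  0.00064725] [ 6.43675961e-02 -6.77558613e+01  3.86024022e+01  6.77614487e-03
  9.27366153e-02 -8.48513332e-05] [ 9.99973996e-01 -3.16867546e-03  1.01085467e-04 -6.47746273e-03]
```

>>> servo_tool(
  linear=[
    [0,0,0],
    [0,-0.004,0.0],
    [0,0,0],
    [0,0,0],
  ],
  spin=[-2.5,0,0,0],
  hand=[1,1,1,1],
)

```text
clock: 4.25
tcp_pos: [0.4656, 0.0049, 0.0165]
orientation: [1.0, 0.018, 0.0, -0.006]
force: [-0.2, 0.3, -0.0]
gripper_width: 0.0855
```

Run:
```python
from rig import robot, vision
from h import *
goto(robot,[0.466,0.005,0.017],1)
o=robot.get_obs(); print(o['q'],o['orientation'])
cv2.imwrite("pics/w3.png",vision.get_image('wrist')[:,:,::-1])
```

```text
t 4.25 tcp [0.4656 0.0049 0.0165] yaw 2.11 w 0.0855 F [-0.2  0.3 -0. ]
 tool shift now (mm) [ 0.4 -0.1 -0.5] spin 1.1
 shift after spin [ 0.4 -0.1 -0.5]
[ 2.13676819e-03  3.15673645e-01 -5.12488248e-01  7.42559460e-01
  1.28993762e-02  3.10694756e+00] [ 9.99810091e-01  1.83897530e-02  1.42309933e-04 -6.44818211e-03]
```

View pics/w3.png

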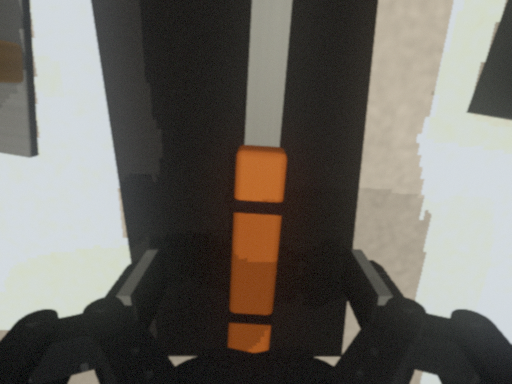

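>>> servo_tool(
  linear=[
    [0,0,0],
    [0,0,0],
    [0,0,0],
    [0,0,0],
    [0,0,0],
    [0,0,0],
  ],
  spin=[0.0,0,0,0,0,0],
  hand=[0,0,0,0,0,0],
  squeeze=80,
)

```text
clock: 5.05
tcp_pos: [0.4659, 0.0047, 0.0169]
orientation: [1.0, 0.018, 0.0, -0.006]
force: [-1.6, -1.3, 7.5]
gripper_width: 0.0201
```

>>> servo_tool(
  linear=[
    [0,0,-0.05],
    [0,0,-0.06],
    [0,0.03,-0.06],
    [-0.016,0.055,-0.04],
    [-0.016,0.055,0],
    [-0.016,0.05,0],
    [-0.016,0.05,0],
    [0,0,0],
  ],
  spin=[0,0,0,2.2,2.2,2.2,2.2,0],
  hand=[0,0,0,0,0,0,0,0],
)

```text
clock: 6.05
tcp_pos: [0.3988, -0.2309, 0.215]
orientation: [0.998, -0.061, -0.001, -0.006]
force: [0.2, 1.4, -1.0]
gripper_width: 0.0204
```

Run:
```python
from rig import robot, vision
from h import *
goto(robot,[0.40,-0.24,0.25],-7)
import json
o,p,R=state(robot);c,f=cam(vision,'wrist')
cv2.imwrite("pics/w4.png",vision.get_image('wrist')[:,:,::-1])
import pickle; pickle.dump((c,f,p,R),open('w4.pkl','wb'))
```

```text
t 6.05 tcp [ 0.3988 -0.2309  0.215 ] yaw -6.96 w 0.0204 F [ 0.2  1.4 -1. ]
 tool shift now (mm) [  2.2   8.5 -35.1] spin 0.0
 shift after spin [  2.3   8.9 -35. ]
```

View pics/w4.png

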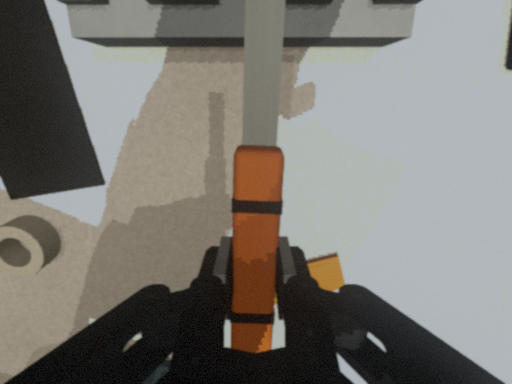

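>>> servo_tool(
  linear=[
    [0.03,0.002,-0.04],
    [0.03,0.002,-0.04],
    [0.03,0.002,-0.04],
    [0.02,0.002,0],
    [0,0,0],
  ],
  spin=[0,0,0,0,0],
  hand=[0,0,0,0,0],
)

```text
clock: 6.72
tcp_pos: [0.5099, -0.2495, 0.3341]
orientation: [0.998, -0.057, -0.001, -0.007]
force: [-0.6, 0.3, -1.4]
gripper_width: 0.0198
```

Run:
```python
from rig import robot, vision
from h import *
goto(robot,[0.40,-0.24,0.25],-7)
o,p,R=state(robot);c,f=cam(vision,'wrist')
cv2.imwrite("pics/w5.png",vision.get_image('wrist')[:,:,::-1])
import pickle; pickle.dump((c,f,p,R),open('w5.pkl','wb'))
```

```text
t 6.72 tcp [ 0.5099 -0.2495  0.3341] yaw -6.55 w 0.0198 F [-0.6  0.3 -1.4]
 tool shift now (mm) [-110.1    4.2   84.3] spin 0.4
 shift after spin [-110.3    3.9   84.1]
```

View pics/w5.png

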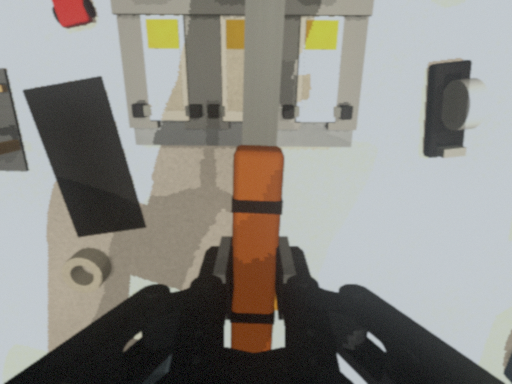

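Run:
```python
import cv2
a=cv2.imread('pics/w5.png')
cv2.imwrite('pics/w5c.png',cv2.resize(a[0:160,105:380],None,fx=2.9,fy=2.9,interpolation=cv2.INTER_CUBIC))
```

```text
(no output)
```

View pics/w5c.png

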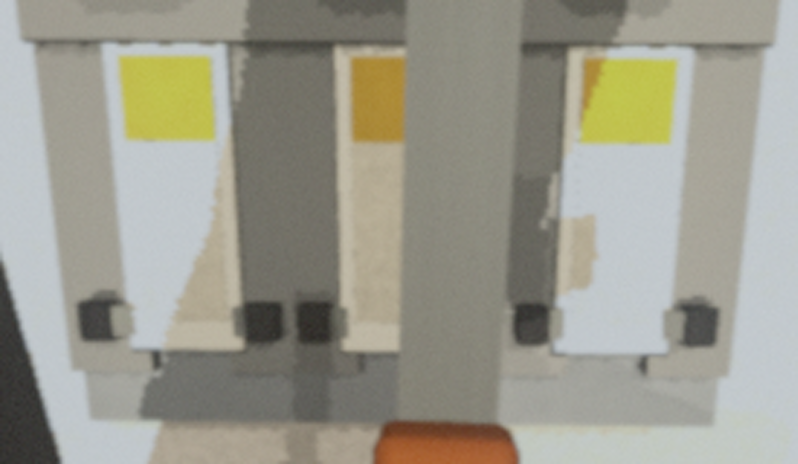

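Run:
```python
import pickle
from h import *
c,f,p,R=pickle.load(open('w5.pkl','rb'))
def P(x,y,z): return ray(c,f,105+(x-1)/2.9,(y-1)/2.9,z)[:2]
for n,pts in dict(sill=[(90,418,.062),(714,424,.062)],Lf=[(133,350,.08),(243,350,.08)],Rf=[(555,353,.08),(668,353,.08)],Mf=[(341,351,.08)],
  lip=[(20,40,.087),(775,44,.087)],hous=[(97,302,.093),(265,302,.093),(315,302,.093),(531,304,.093),(700,304,.093)],Lb=[(106,44,.08),(226,44,.08)],Rb=[(570,46,.08),(690,46,.08)]).items():
    q=np.array([P(*a) for a in pts]); print(n,np.round(q,4).tolist(), 'ang of y axis', round(np.degrees(np.arctan2(q[0,0]-q[-1,0],q[0,1]-q[-1,1])),2),'len',np.round(np.linalg.norm(q[0]-q[-1]),4))
```

```text
sill [[0.5401, -0.0903], [0.5056, -0.3734]] ang of y axis 6.95 len 0.2852
Lf [[0.5687, -0.1231], [0.5634, -0.17]] ang of y axis 6.46 len 0.0472
Rf [[0.5472, -0.302], [0.5419, -0.3495]] ang of y axis 6.46 len 0.0479
Mf [[0.5583, -0.2115]] ang of y axis 0.0 len 0.0
lip [[0.6869, -0.1081], [0.6523, -0.3913]] ang of y axis 6.97 len 0.2854
hous [[0.5898, -0.1173], [0.5821, -0.1854], [0.5798, -0.2055], [0.5691, -0.2923], [0.5614, -0.3599]] ang of y axis 6.68 len 0.2443
Lb [[0.6835, -0.1381], [0.6781, -0.1843]] ang of y axis 6.7 len 0.0465
Rb [[0.6619, -0.3159], [0.6566, -0.3615]] ang of y axis 6.7 len 0.0459
```

Run:
```python
import pickle
from h import *
c,f,p,R=pickle.load(open('w5.pkl','rb'))
im=cv2.imread('pics/w5.png').astype(int)
def T(u,v,dz): return (R.T@(ray(c,f,u,v,p[2]+dz)-p))*1e3
g=cv2.Canny(cv2.GaussianBlur(cv2.imread('pics/w5.png'),(3,3),0),30,80)
for v in (20,40,60,80,100,120,135):
    e=np.nonzero(g[v,225:300])[0]+225; print(v,e)
    print('   ',T(e.min(),v,-.0085).round(1),T(e.max(),v,-.0085).round(1))
h=cv2.inRange(cv2.cvtColor(cv2.imread('pics/w5.png'),cv2.COLOR_BGR2HSV),(0,120,80),(18,255,255))
for v in (165,180,195,220,250,280,300,330,345):
    e=np.nonzero(h[v,225:300])[0]+225; print(v,e.min(),e.max(),T(e.min()-.5,v,.0055).round(1),T(e.max()+.5,v,.0055).round(1))
```

```text
20 [226 227 228 243 244 284 295 296 297]
    [106.9 -11.8   8.4] [106.8  17.1   8. ]
40 [226 244 283 299]
    [ 99.5 -12.    8.4] [99.4 18.3  8. ]
60 [244 282 295 296 298]
    [91.8 -4.6  8.4] [91.8 18.2  8.1]
80 [243 280 297]
    [83.8 -5.1  8.4] [83.8 18.1  8.1]
100 [243 279 297]
    [75.6 -5.2  8.4] [75.6 18.5  8.1]
120 [241 242 277 296 297]
    [67.  -6.2  8.4] [67.  18.9  8.1]
135 [242 277]
    [60.3 -5.9  8.4] [60.3 10.1  8.2]
165 234 282 [49.5 -9.1 -5.5] [49.6 11.7 -5.8]
180 234 281 [42.9 -9.2 -5.5] [43.  11.4 -5.7]
195 233 280 [36.1 -9.8 -5.5] [36.2 11.2 -5.7]
220 233 278 [ 24.2 -10.   -5.4] [24.3 10.6 -5.7]
250 233 276 [  9.  -10.4  -5.4] [ 9.2 10.1 -5.7]
280 234 274 [ -7.2 -10.2  -5.3] [-7.   9.5 -5.6]
300 233 276 [-18.7 -11.   -5.3] [-18.5  10.7  -5.6]
330 232 270 [-37.1 -11.9  -5.3] [-36.8   8.1  -5.5]
345 232 270 [-46.8 -12.1  -5.2] [-46.5   8.3  -5.5]
```

```bash
cat >> h.py <<'E'
ang=np.radians(-6.85); PO=np.array([.6156,-.2431]); pex=np.array([np.cos(ang),np.sin(ang)]); pey=np.array([-np.sin(ang),np.cos(ang)])
def PW(x,y): return PO+x*1e-3*pex+y*1e-3*pey
def leverT(x_tip,yb,zt):
    L=PW(x_tip-125-1.5,yb); return [*L,zt]
E
python3 - <<'E'
from rig import robot, vision
from h import *
for yb in (-90,0,90):print(leverT(-100,yb,.08))
goto(robot,leverT(-100,0,.15),-4.65)
E
```

```text
[np.float64(0.3799824611955706), np.float64(-0.3054428055812634), 0.08]
[np.float64(0.39071680160425587), np.float64(-0.2160852433048088), 0.08]
[np.float64(0.40145114201294113), np.float64(-0.1267276810283542), 0.08]
t 6.78 tcp [ 0.509  -0.2495  0.3342] yaw -6.58 w 0.0197 F [-0.3  0.1 -1.4]
 tool shift now (mm) [-120.9  -17.2  184.7] spin -1.9
 shift after spin [-120.6  -23.7  184.2]
```

>>> servo_tool(
  linear=[
    [-0.04,-0.008,0.0],
    [-0.045,-0.008,0.02],
    [-0.045,-0.008,0.04],
    [0,0,0.05],
    [0,0,0.05],
    [0,0,0.025],
    [0,0,0],
    [0,0,0],
  ],
  spin=[-1.9,0,0,0,0,0,0,0],
  hand=[0,0,0,0,0,0,0,0],
)

```text
clock: 7.78
tcp_pos: [0.3822, -0.2123, 0.1521]
orientation: [0.999, -0.041, 0.0, -0.006]
force: [0.4, -0.8, -0.3]
gripper_width: 0.0197
```

Run:
```python
from rig import robot, vision
from h import *
goto(robot,leverT(-100,0,.0775),-4.65)
c,f=cam(vision,'wrist'); o,p,R=state(robot)
cv2.imwrite("pics/w6.png",vision.get_image('wrist')[:,:,::-1])
cv2.imwrite("pics/s6.png",vision.get_image('scene')[:,:,::-1])
import pickle; pickle.dump((c,f,p,R),open('w6.pkl','wb'))
```

```text
t 7.78 tcp [ 0.3822 -0.2123  0.1521] yaw -4.76 w 0.0197 F [ 0.4 -0.8 -0.3]
 tool shift now (mm) [ 8.8  4.  74.5] spin -0.1
 shift after spin [ 8.8  3.1 74.6]
```

View pics/w6.png

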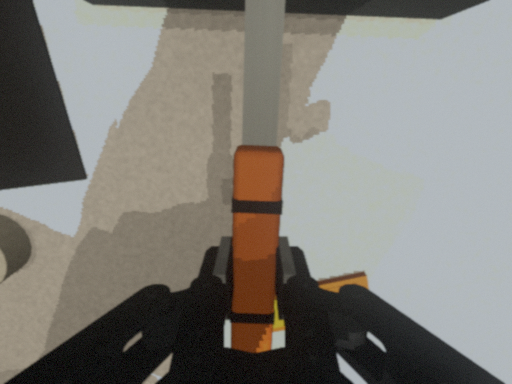

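>>> servo_tool(
  linear=[
    [0,0.003,0.03],
    [0,0,0.03],
    [0,0,0.014],
    [0,0,0],
    [0,0,0],
  ],
  spin=[0,0,0,0,0],
  hand=[0,0,0,0,0],
)

```text
clock: 8.5
tcp_pos: [0.3824, -0.2147, 0.078]
orientation: [0.999, -0.042, 0.0, -0.006]
force: [-0.9, -0.4, -1.0]
gripper_width: 0.0199
```

Run:
```python
from rig import robot, vision
from h import *
goto(robot,leverT(-36,0,.0775),-4.65)
```

```text
t 8.5 tcp [ 0.3824 -0.2147  0.078 ] yaw -4.77 w 0.0199 F [-0.9 -0.4 -1. ]
 tool shift now (mm) [72.3  3.   0.5] spin -0.1
 shift after spin [72.3  3.1  0.5]
```

>>> servo_tool(
  linear=[
    [0.015,0.001,0],
    [0.015,0.0005,0],
    [0.01,0.0005,0],
    [0,0,0],
  ],
  spin=[0,0,0,0],
  hand=[0,0,0,0],
)

```text
clock: 9.0
tcp_pos: [0.4222, -0.2197, 0.0767]
orientation: [0.999, -0.041, -0.0, -0.006]
force: [-1.5, 0.3, -0.8]
gripper_width: 0.0198
```

Run:
```python
from rig import robot, vision
from h import *
goto(robot,leverT(-36,0,.0775),-4.65)
cv2.imwrite("pics/w7.png",vision.get_image('wrist')[:,:,::-1])
s=vision.get_image('scene')[:,:,::-1]
cv2.imwrite("pics/s7.png",cv2.resize(s[190:290,130:300],None,fx=4.5,fy=4.5))
```

```text
t 9.0 tcp [ 0.4222 -0.2197  0.0767] yaw -4.74 w 0.0198 F [-1.5  0.3 -0.8]
 tool shift now (mm) [32.2  1.3 -0.9] spin -0.1
 shift after spin [32.2  1.4 -0.8]
```

View pics/w7.png

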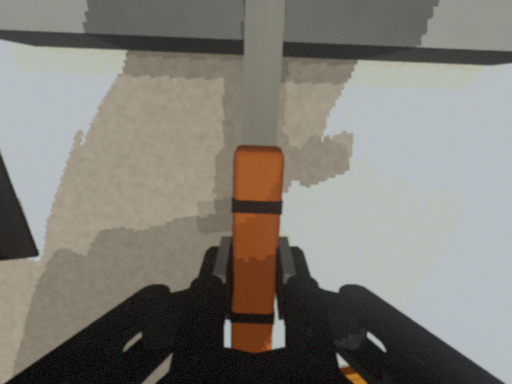

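View pics/s7.png

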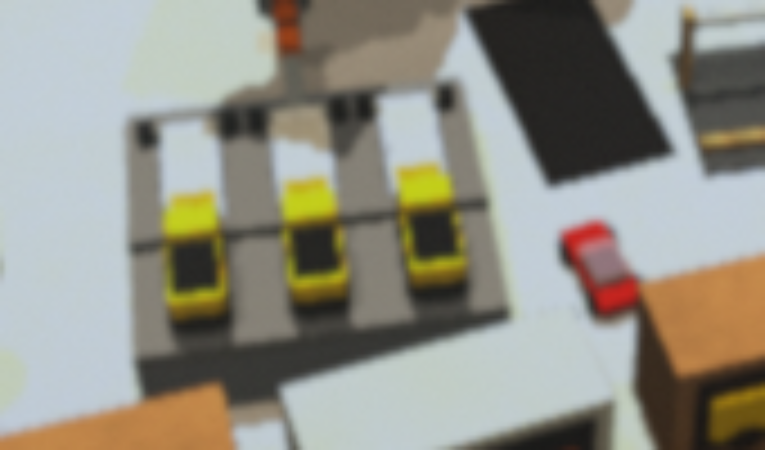

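>>> servo_tool(
  linear=[
    [0.01,0.0005,-0.001],
    [0.01,0.0005,0],
    [0.01,0,0],
    [0.002,0,0],
    [0,0,0],
  ],
  spin=[0,0,0,0,0],
  hand=[0,0,0,0,0],
)

```text
clock: 9.72
tcp_pos: [0.4532, -0.2233, 0.0776]
orientation: [0.999, -0.042, -0.0, -0.007]
force: [0.3, 1.1, -1.7]
gripper_width: 0.02
```

Run:
```python
from rig import robot, vision
from h import *
goto(robot,leverT(-36,0,.0775),-4.65)
cv2.imwrite("pics/w8.png",vision.get_image('wrist')[:,:,::-1])
```

```text
t 9.72 tcp [ 0.4532 -0.2233  0.0776] yaw -4.77 w 0.02 F [ 0.3  1.1 -1.7]
 tool shift now (mm) [1.1 0.3 0.1] spin -0.1
 shift after spin [1.1 0.3 0.1]
```

View pics/w8.png

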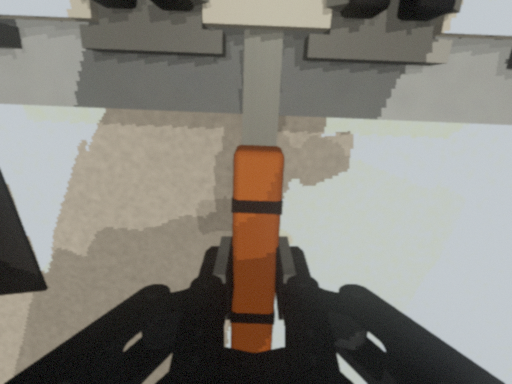

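>>> servo_tool(
  linear=[
    [0,0,0.004],
    [0,0,0.004],
    [0,0,0.003],
    [0,0,0],
  ],
  spin=[0,0,0,0],
  hand=[0,0,0,0],
)

```text
clock: 10.28
tcp_pos: [0.4535, -0.2235, 0.0672]
orientation: [0.999, -0.042, 0.0, -0.006]
force: [-4.2, 0.3, 11.8]
gripper_width: 0.0199
```

>>> servo_tool(
  linear=[
    [0,0,0.004],
    [0,0,0.004],
    [0,0,0.004],
    [0,0,0],
  ],
  spin=[0,0,0,0],
  hand=[0,0,0,0],
)

```text
clock: 10.78
tcp_pos: [0.4536, -0.2233, 0.0551]
orientation: [0.999, -0.042, 0.0, -0.006]
force: [-1.5, 0.5, 9.4]
gripper_width: 0.0198
```

Run:
```python
from rig import robot, vision
from h import *
goto(robot,leverT(-36,0,.0775),-4.65)
cv2.imwrite("pics/w9.png",vision.get_image('wrist')[:,:,::-1])
```

```text
t 10.78 tcp [ 0.4536 -0.2233  0.0551] yaw -4.78 w 0.0198 F [-1.5  0.5  9.4]
 tool shift now (mm) [  0.7   0.1 -22.4] spin -0.1
 shift after spin [  0.7   0.4 -22.4]
```

View pics/w9.png

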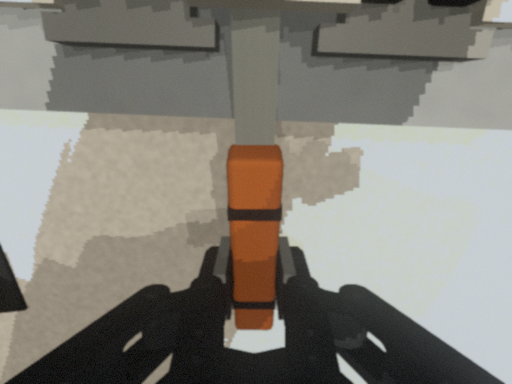

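>>> servo_tool(
  linear=[
    [0,0,0.003],
    [0,0,0.003],
    [0,0,0],
  ],
  spin=[0,0,0],
  hand=[0,0,0],
)

```text
clock: 11.2
tcp_pos: [0.4536, -0.2234, 0.0491]
orientation: [0.999, -0.042, 0.0, -0.006]
force: [-1.8, -1.3, 8.8]
gripper_width: 0.02
```

Run:
```python
from rig import robot, vision
from h import *
goto(robot,leverT(-36,0,.0775),-4.65)
cv2.imwrite("pics/w10.png",vision.get_image('wrist')[:,:,::-1])
s=vision.get_image('scene')[:,:,::-1]
cv2.imwrite("pics/s10.png",cv2.resize(s[190:290,130:300],None,fx=4.5,fy=4.5))
```

```text
t 11.2 tcp [ 0.4536 -0.2234  0.0491] yaw -4.79 w 0.02 F [-1.8 -1.3  8.8]
 tool shift now (mm) [  0.7  -0.1 -28.4] spin -0.1
 shift after spin [  0.7   0.3 -28.4]
```

View pics/s10.png

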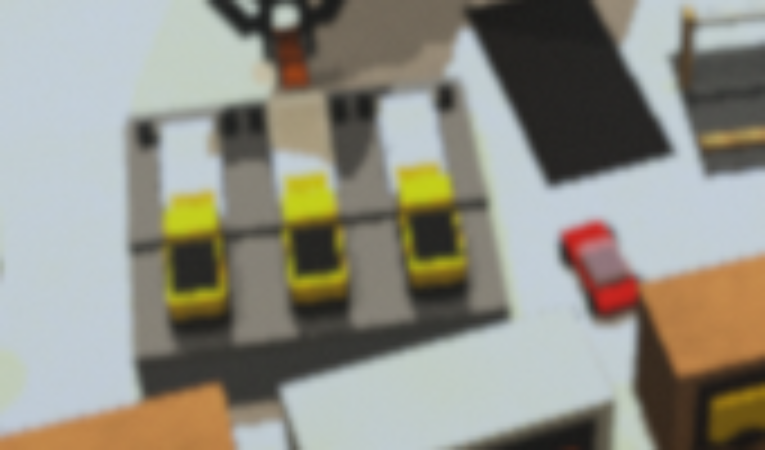

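View pics/w10.png

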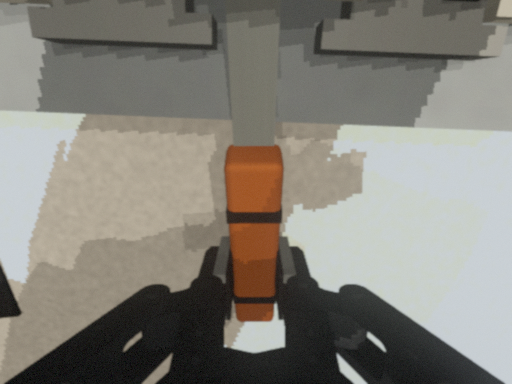

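>>> servo_tool(
  linear=[
    [-0.008,0,0.0],
    [-0.01,0,0],
    [-0.01,-0.001,0],
    [-0.015,-0.001,0],
    [-0.015,-0.001,0],
    [-0.015,0,0],
    [-0.01,0,0],
    [0,0,0],
  ],
  spin=[0,0,0,0,0,0,0,0],
  hand=[0,0,0,0,0,0,0,0],
)

```text
clock: 12.3
tcp_pos: [0.3702, -0.2131, 0.049]
orientation: [0.999, -0.042, -0.0, -0.006]
force: [0.1, 0.4, -0.9]
gripper_width: 0.0197
```

Run:
```python
from rig import robot, vision
from h import *
goto(robot,leverT(-36,0,.0775),-4.65)
cv2.imwrite("pics/w11.png",vision.get_image('wrist')[:,:,::-1])
s=vision.get_image('scene')[:,:,::-1]
cv2.imwrite("pics/s11.png",cv2.resize(s[190:290,130:300],None,fx=4.5,fy=4.5))
```

```text
t 12.3 tcp [ 0.3702 -0.2131  0.049 ] yaw -4.8 w 0.0197 F [ 0.1  0.4 -0.9]
 tool shift now (mm) [ 84.6   3.2 -28.6] spin -0.2
 shift after spin [ 84.6   3.8 -28.5]
```

View pics/s11.png

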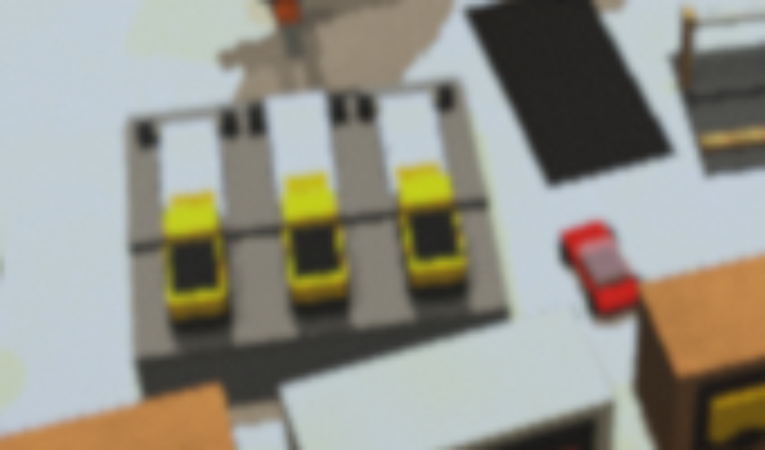

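View pics/w11.png

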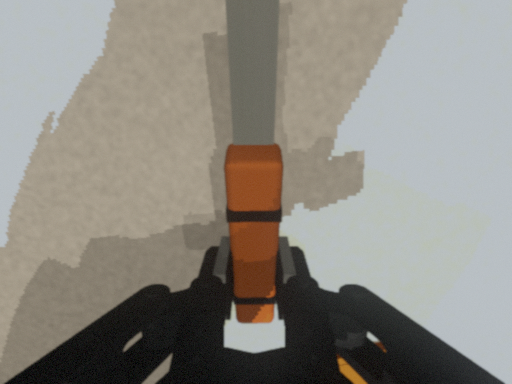

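Run:
```python
from rig import robot, vision
from h import *
c,f=cam(vision,'top')
for u,v in((306,250),(334,247),(335,259),(307,263),(241,231),(382,170),(383,197)): print(u,v,ray(c,f,u,v,0.0).round(3))
goto(robot,leverT(-110,90,.06),-4.65)
```

```text
306 250 [ 0.257 -0.207  0.   ]
334 247 [ 0.269 -0.323  0.   ]
335 259 [ 0.22  -0.325  0.   ]
307 263 [ 0.204 -0.21   0.   ]
241 231 [0.336 0.062 0.   ]
382 170 [ 0.59  -0.532  0.   ]
383 197 [ 0.476 -0.532  0.   ]
t 12.4 tcp [ 0.3711 -0.2133  0.049 ] yaw -4.78 w 0.0199 F [-0.6 -0.6 -1.4]
 tool shift now (mm) [ 13.  -89.3  -9.9] spin -0.1
 shift after spin [ 13.2 -89.1 -11. ]
```

>>> servo_tool(
  linear=[
    [0,-0.045,0.0],
    [0,-0.044,0],
    [0,0,0.01],
    [0,0,0.01],
    [0,0,0.01],
    [0,0,0.005],
    [0,0,0],
    [0,0,0],
  ],
  spin=[0,0,0,0,0,0,0,0],
  hand=[0,0,0,0,0,0,0,0],
)

```text
clock: 13.4
tcp_pos: [0.3814, -0.1257, 0.0159]
orientation: [0.999, -0.042, 0.002, -0.006]
force: [10.3, -0.6, 13.0]
gripper_width: 0.0199
```

Run:
```python
from rig import robot, vision
from h import *
goto(robot,leverT(-110,90,.013),-4.65)
cv2.imwrite("pics/w12.png",vision.get_image('wrist')[:,:,::-1])
```

```text
t 13.4 tcp [ 0.3814 -0.1257  0.0159] yaw -4.86 w 0.0199 F [10.3 -0.6 13. ]
 tool shift now (mm) [10.1 -1.   3. ] spin -0.2
 shift after spin [10.1 -1.   2.9]
```

View pics/w12.png

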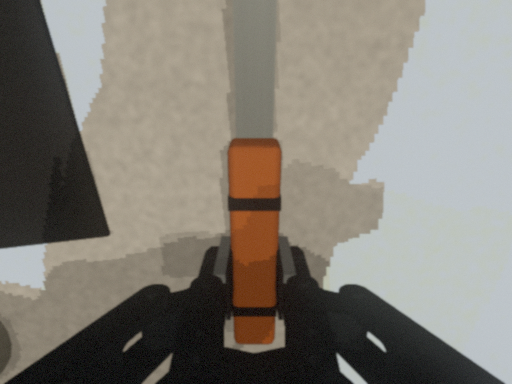

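>>> servo_tool(
  linear=[
    [0,0,0.002],
    [0,0,0.0015],
    [0,0,0],
    [0,0,-0.03],
    [0,0,-0.03],
    [0,0,0],
    [0,0,0],
  ],
  spin=[0,0,0,0,0,0,0],
  hand=[0,0,0,0,0,0,0],
)

```text
clock: 14.32
tcp_pos: [0.3779, -0.1251, 0.0707]
orientation: [0.999, -0.042, -0.001, -0.007]
force: [-0.3, 0.0, -1.7]
gripper_width: 0.0199
```

```bash
cat > lev.py <<'E'
import sys
from rig import robot, vision
from h import *
def measure(nm):
    c,f=cam(vision,'wrist'); o,p,R=state(robot)
    im=np.ascontiguousarray(vision.get_image('wrist')[:,:,::-1]); cv2.imwrite(f'pics/{nm}.png',im)
    def T(u,v,dz): return (R.T@(ray(c,f,u,v,p[2]+dz)-p))*1e3
    h=cv2.inRange(cv2.cvtColor(im,cv2.COLOR_BGR2HSV),(0,120,80),(18,255,255)); h[:,:215]=0; h[:,300:]=0; h[:110]=0
    for v in (165,180,220,260):
        e=np.nonzero(h[v])[0]
        a,b=T(e.min()-.5,v,.0055),T(e.max()+.5,v,.0055); print('handle',v,a[:2].round(1),b[:2].round(1),'w %.1f c %.1f'%(b[1]-a[1],(a[1]+b[1])/2))
    vs=np.nonzero(h[:,258])[0]; print('front row',vs.min(),T(258,vs.min()-.5,.0055)[:2].round(1))
    g=cv2.Canny(cv2.GaussianBlur(im,(3,3),0),20,60)
    for v in (10,30,50,70,90,110,130):
        e=np.nonzero(g[v,215:310])[0]+215; print(v,e,T(e.min(),v,-.0085)[:2].round(1),T(e.max(),v,-.0085)[:2].round(1))
measure(sys.argv[1])
goto(robot,leverT(-110,90,.0775),-4.65)
E
python3 lev.py w13
```

```text
handle 165 [ 49.5 -11.2] [49.6 10.8] w 22.0 c -0.2
handle 180 [ 42.9 -10.9] [43.  10.6] w 21.5 c -0.2
handle 220 [ 24.2 -11.4] [24.3 10.6] w 22.0 c -0.4
handle 260 [  3.8 -10.5] [3.9 9.7] w 20.2 c -0.4
front row 139 [60.8  1.3]
10 [234 276] [110.5  -8.5] [110.4   8.5]
30 [215 224 225 226 275] [103.2 -16.5] [103.2   8.2]
50 [275] [95.7  8.4] [95.7  8.4]
70 [217 274] [ 87.9 -16.3] [87.9  8.1]
90 [216 274] [ 79.7 -17. ] [79.8  8.3]
110 [218 273 282] [ 71.3 -16.4] [71.3 12. ]
130 [217 273 280 281 282 283 284 285] [ 62.5 -17.2] [62.6 13.6]
t 14.38 tcp [ 0.3776 -0.1249  0.0705] yaw -4.82 w 0.02 F [ 1.1  0.3 -0.6]
 tool shift now (mm) [13.9 -0.7 -7.1] spin -0.2
 shift after spin [13.9 -0.5 -7. ]
```

View pics/w13.png

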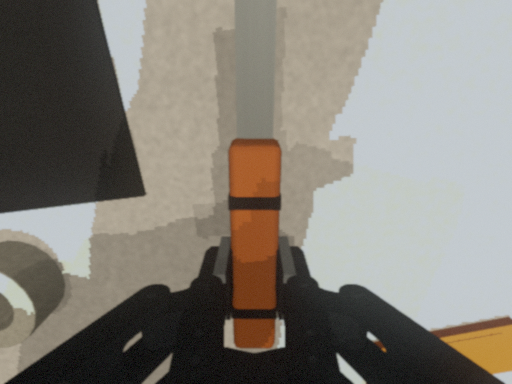

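```bash
sed -i 's/x_tip-125-1.5/x_tip-125-OFF/; s/^def leverT/OFF=5\ndef leverT/' h.py
python3 - <<'E'
from rig import robot, vision
from h import *
goto(robot,leverT(-80,90,.083),-6.85)
E
```

```text
t 14.38 tcp [ 0.3776 -0.1249  0.0705] yaw -4.82 w 0.02 F [ 1.1  0.3 -0.6]
 tool shift now (mm) [ 40.4   0.2 -12.6] spin 2.0
 shift after spin [ 40.4  -1.1 -12.5]
```

Rise well above, move over the sill, then feel down.

>>> servo_tool(
  linear=[
    [0,0,-0.02],
    [0,-0.001,0],
    [0.02,0,0],
    [0.02,0,0],
    [0,0,0.008],
    [0,0,0],
  ],
  spin=[2,0,0,0,0,0],
  hand=[0,0,0,0,0,0],
)

```text
clock: 15.12
tcp_pos: [0.4165, -0.1282, 0.0819]
orientation: [0.998, -0.059, -0.002, -0.007]
force: [-0.5, 0.1, -0.1]
gripper_width: 0.0202
```

```bash
python3 lev.py w14|tail -3
python3 - <<'E'
from rig import robot, vision
from h import *
goto(robot,leverT(-80,90,.0775),-6.85)
E
```

```text
t 15.18 tcp [ 0.4167 -0.1282  0.0825] yaw -6.76 w 0.02 F [-0.6  0.3 -1.5]
 tool shift now (mm) [-28.8   0.3   5.1] spin -2.1
 shift after spin [-28.8  -0.8   5. ]
t 15.18 tcp [ 0.4167 -0.1282  0.0825] yaw -6.76 w 0.02 F [-0.6  0.3 -1.5]
 tool shift now (mm) [1.2 0.4 5. ] spin 0.1
 shift after spin [1.2 0.3 5. ]
```

View pics/w14.png

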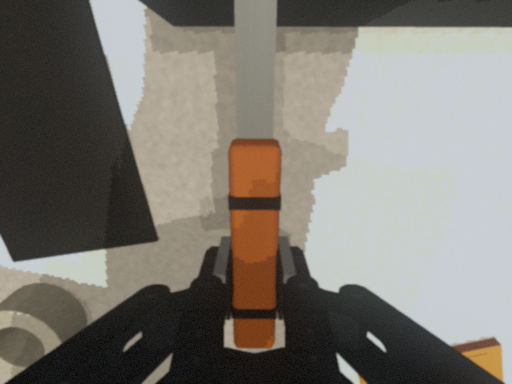

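>>> servo_tool(
  linear=[
    [0,0,0.003],
    [0,0,0.002],
    [0,0,0.0],
    [0,0,0],
  ],
  spin=[0,0,0,0],
  hand=[0,0,0,0],
)

```text
clock: 15.68
tcp_pos: [0.4181, -0.1285, 0.0786]
orientation: [0.998, -0.059, -0.0, -0.006]
force: [-0.8, 0.6, -1.0]
gripper_width: 0.0203
```

>>> servo_tool(
  linear=[
    [0,0,0.002],
    [0,0,0],
  ],
  spin=[0,0],
  hand=[0,0],
)

```text
clock: 15.92
tcp_pos: [0.418, -0.1285, 0.0764]
orientation: [0.998, -0.059, -0.0, -0.006]
force: [-0.1, -1.3, -1.0]
gripper_width: 0.0197
```

>>> servo_tool(
  linear=[
    [0,0,0.002],
    [0,0,0],
  ],
  spin=[0,0],
  hand=[0,0],
)

```text
clock: 16.18
tcp_pos: [0.4179, -0.1284, 0.0743]
orientation: [0.998, -0.059, -0.0, -0.006]
force: [-0.5, 0.2, -1.5]
gripper_width: 0.02
```

>>> servo_tool(
  linear=[
    [0,0,0.002],
    [0,0,0],
  ],
  spin=[0,0],
  hand=[0,0],
)

```text
clock: 16.42
tcp_pos: [0.4179, -0.1284, 0.0723]
orientation: [0.998, -0.059, -0.001, -0.006]
force: [0.2, -0.6, -1.3]
gripper_width: 0.0197
```

>>> servo_tool(
  linear=[
    [0,0,0.002],
    [0,0,0],
  ],
  spin=[0,0],
  hand=[0,0],
)

```text
clock: 16.68
tcp_pos: [0.4179, -0.1284, 0.0703]
orientation: [0.998, -0.059, -0.001, -0.006]
force: [0.9, 0.1, -0.9]
gripper_width: 0.0203
```

>>> servo_tool(
  linear=[
    [0,0,0.002],
    [0,0,0],
  ],
  spin=[0,0],
  hand=[0,0],
)

```text
clock: 16.92
tcp_pos: [0.4179, -0.1283, 0.0683]
orientation: [0.998, -0.059, -0.0, -0.006]
force: [-0.8, -0.5, -1.5]
gripper_width: 0.0202
```

```bash
python3 lev.py w15|tail -3
```

```text
t 16.98 tcp [ 0.418  -0.1283  0.0684] yaw -6.77 w 0.0201 F [ 0.6  0.1 -0.3]
 tool shift now (mm) [-30.1   0.2  -9. ] spin -2.1
 shift after spin [-30.1  -0.8  -9.1]
```

View pics/w15.png

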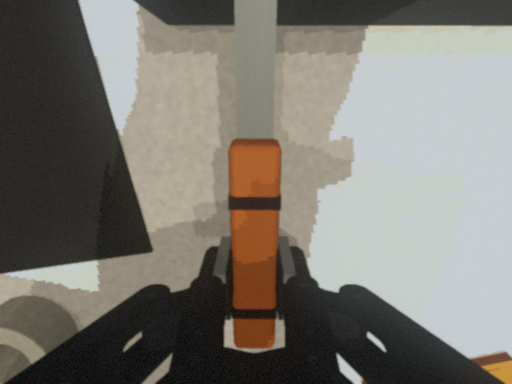

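>>> servo_tool(
  linear=[
    [0,0,0.002],
    [0,0,0.002],
    [0,0,0],
  ],
  spin=[0,0,0],
  hand=[0,0,0],
)

```text
clock: 17.35
tcp_pos: [0.4182, -0.1284, 0.0645]
orientation: [0.998, -0.059, -0.0, -0.006]
force: [-1.7, 0.5, 3.7]
gripper_width: 0.0204
```

>>> servo_tool(
  linear=[
    [0,0,0.002],
    [0,0,0.001],
    [0,0,0],
  ],
  spin=[0,0,0],
  hand=[0,0,0],
)

```text
clock: 17.73
tcp_pos: [0.4184, -0.1283, 0.0617]
orientation: [0.998, -0.059, 0.0, -0.006]
force: [-1.1, 0.6, 6.4]
gripper_width: 0.0199
```

>>> servo_tool(
  linear=[
    [0,0,-0.015],
    [-0.025,0,0],
    [-0.025,0,0],
    [0,0,0.02],
    [0,0,0.02],
    [0,0,0.015],
    [0,0,0],
    [0,0,0],
  ],
  spin=[0,0,0,0,0,0,0,0],
  hand=[0,0,0,0,0,0,0,0],
)

```text
clock: 18.73
tcp_pos: [0.3686, -0.1219, 0.022]
orientation: [0.998, -0.059, -0.0, -0.006]
force: [-0.1, -0.1, -0.6]
gripper_width: 0.0201
```

>>> servo_tool(
  linear=[
    [0,0,0.004],
    [0,0,0.004],
    [0,0,0],
    [0,0,0],
    [0,0,0],
    [0,0,0],
    [0,0,0],
  ],
  spin=[0,0,0,0,0,0,0],
  hand=[0,0,0,0.45,0.45,0.45,0.45],
)

```text
clock: 19.6
tcp_pos: [0.3683, -0.1218, 0.0135]
orientation: [0.998, -0.059, -0.0, -0.006]
force: [0.5, 0.3, -0.1]
gripper_width: 0.0383
```

>>> servo_tool(
  linear=[
    [0,0,0],
    [0,0,0],
    [0,0,0],
    [0,0,0],
    [0,0,0],
  ],
  spin=[0,0,0,0,0],
  hand=[0,0,0,0,0],
)

```text
clock: 20.23
tcp_pos: [0.3684, -0.1218, 0.0139]
orientation: [0.998, -0.059, -0.0, -0.006]
force: [-2.5, 1.7, 11.3]
gripper_width: 0.0199
```

```bash
python3 lev.py w16
```

```text
handle 165 [ 49.5 -11.6] [49.6  9.6] w 21.2 c -1.0
handle 180 [ 42.9 -11.4] [43.   9.3] w 20.6 c -1.0
handle 220 [ 24.2 -10.9] [24.3  9.7] w 20.7 c -0.6
handle 260 [  3.7 -10.5] [3.9 9.7] w 20.2 c -0.4
front row 135 [62.4  1.3]
10 [231 270] [110.5  -9.7] [110.4   6.1]
30 [229 271] [103.2 -10.7] [103.2   6.6]
50 [231 270] [ 95.7 -10.1] [95.7  6.3]
70 [231 232 233 271] [ 87.9 -10.2] [87.9  6.9]
90 [232 270] [ 79.7 -10. ] [79.7  6.6]
110 [234 270] [71.3 -9.3] [71.3  6.7]
130 [233 270] [62.5 -9.9] [62.5  6.9]
t 20.27 tcp [ 0.3684 -0.1218  0.0139] yaw -6.76 w 0.0198 F [-4.   0.9 11.8]
 tool shift now (mm) [ 19.8   0.2 -63.7] spin -2.1
 shift after spin [ 19.8   1.8 -63.6]
```

>>> servo_tool(
  linear=[
    [0,0,-0.02],
    [0,0,-0.025],
    [0,0,-0.02],
    [0,0,0],
    [0,0,0],
  ],
  spin=[0.7,0,0,0,0],
  hand=[0,0,0,0,0],
)

```text
clock: 20.9
tcp_pos: [0.368, -0.1225, 0.0779]
orientation: [0.998, -0.065, -0.001, -0.007]
force: [0.2, -0.2, -0.9]
gripper_width: 0.0199
```

```bash
sed -i 's/^OFF=5/OFF=6/' h.py;python3 lev.py w17
python3 - <<'E'
from rig import robot, vision
from h import *
goto(robot,leverT(-100,90,.079),-7.5)
goto(robot,leverT(-36,90,.079),-7.5)
E
```

```text
handle 165 [ 49.5 -11.2] [49.6  9.6] w 20.7 c -0.8
handle 180 [ 42.9 -11.3] [43.   9.7] w 21.1 c -0.8
handle 220 [ 24.2 -10.9] [24.3  9.8] w 20.7 c -0.6
handle 260 [  3.7 -10.5] [3.9 9.8] w 20.2 c -0.3
front row 135 [62.4  1.3]
10 [232 271 280] [110.4  -9.3] [110.4  10.1]
30 [217 218 219 220 221 270 282] [103.2 -15.6] [103.1  11.1]
50 [215 271 281] [ 95.7 -16.8] [95.6 10.9]
70 [215 271 279] [ 87.8 -17.1] [87.8 10.3]
90 [218 270 280 281] [ 79.7 -16.1] [79.7 11.4]
110 [219 270 280] [ 71.3 -15.9] [71.3 11.2]
130 [219 270 285] [ 62.5 -16.3] [62.5 13.7]
t 20.95 tcp [ 0.3678 -0.1224  0.0777] yaw -7.47 w 0.02 F [-0.2  0.1 -1.1]
 tool shift now (mm) [19.4  0.1  0.1] spin -2.8
 shift after spin [19.4  1.   0.2]
t 20.95 tcp [ 0.3678 -0.1224  0.0777] yaw -7.47 w 0.02 F [-0.2  0.1 -1.1]
 tool shift now (mm) [29.4 -0.1 -1.4] spin 0.0
 shift after spin [29.4 -0.  -1.3]
t 20.95 tcp [ 0.3678 -0.1224  0.0777] yaw -7.47 w 0.02 F [-0.2  0.1 -1.1]
 tool shift now (mm) [93.4 -0.8 -1.6] spin 0.0
 shift after spin [93.4 -0.8 -1.3]
```

>>> servo_tool(
  linear=[
    [0.02,0,-0.0015],
    [0.02,0,0],
    [0.015,0,0],
    [0.01,0,0],
    [0,0,0],
  ],
  spin=[0,0,0,0,0],
  hand=[0,0,0,0,0],
)

```text
clock: 21.58
tcp_pos: [0.4329, -0.1311, 0.0796]
orientation: [0.998, -0.065, -0.001, -0.007]
force: [0.2, 0.2, -0.8]
gripper_width: 0.0198
```

Run:
```python
from rig import robot, vision
from h import *
goto(robot,leverT(-36,90,.079),-7.5)
cv2.imwrite("pics/w18.png",vision.get_image('wrist')[:,:,::-1])
```

```text
t 21.57 tcp [ 0.4329 -0.1311  0.0796] yaw -7.47 w 0.0198 F [ 0.2  0.2 -0.8]
 tool shift now (mm) [27.7 -0.8  0.5] spin 0.0
 shift after spin [27.7 -0.9  0.6]
```

View pics/w18.png

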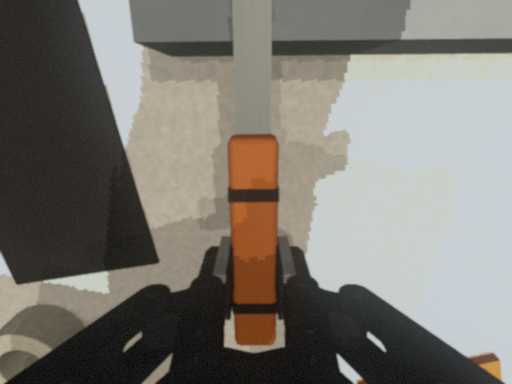

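>>> servo_tool(
  linear=[
    [0.01,-0.0005,0.0005],
    [0.01,-0.0005,0],
    [0.008,0,0],
    [0,0,0],
  ],
  spin=[0,0,0,0],
  hand=[0,0,0,0],
)

```text
clock: 22.12
tcp_pos: [0.4613, -0.1338, 0.0793]
orientation: [0.998, -0.065, -0.0, -0.006]
force: [0.1, 0.4, -0.8]
gripper_width: 0.0204
```

Run:
```python
from rig import robot, vision
from h import *
goto(robot,leverT(-36,90,.079),-7.5)
cv2.imwrite("pics/w19.png",vision.get_image('wrist')[:,:,::-1])
```

```text
t 22.12 tcp [ 0.4613 -0.1338  0.0793] yaw -7.47 w 0.0204 F [ 0.1  0.4 -0.8]
 tool shift now (mm) [-0.7  0.1  0.3] spin 0.0
 shift after spin [-0.7  0.1  0.3]
```

View pics/w19.png

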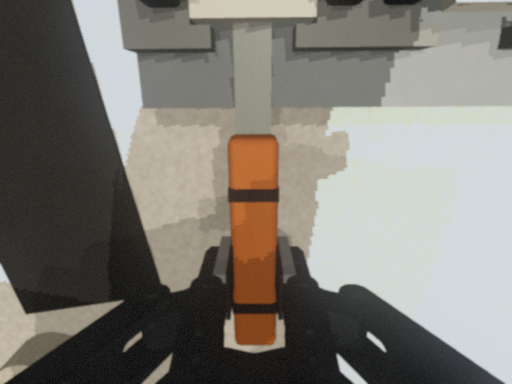

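>>> servo_tool(
  linear=[
    [0,0,0.004],
    [0,0,0.004],
    [0,0,0.004],
    [0,0,0.004],
    [0,0,0.004],
    [0,0,0.004],
    [0,0,0.004],
    [0,0,0.001],
  ],
  spin=[0,0,0,0,0,0,0,0],
  hand=[0,0,0,0,0,0,0,0],
)

```text
clock: 23.18
tcp_pos: [0.4615, -0.1337, 0.0509]
orientation: [0.998, -0.065, 0.001, -0.006]
force: [-1.1, -1.0, 9.9]
gripper_width: 0.0201
```

Run:
```python
from rig import robot, vision
from h import *
goto(robot,leverT(-36,90,.079),-7.5)
cv2.imwrite("pics/w20.png",vision.get_image('wrist')[:,:,::-1])
s=vision.get_image('scene')[:,:,::-1]
cv2.imwrite("pics/s20.png",cv2.resize(s[190:290,130:300],None,fx=4.5,fy=4.5))
```

```text
t 23.18 tcp [ 0.4615 -0.1337  0.0509] yaw -7.48 w 0.0201 F [-1.1 -1.   9.9]
 tool shift now (mm) [ -0.9  -0.1 -28.1] spin 0.0
 shift after spin [ -0.9   0.3 -28.1]
```

View pics/s20.png

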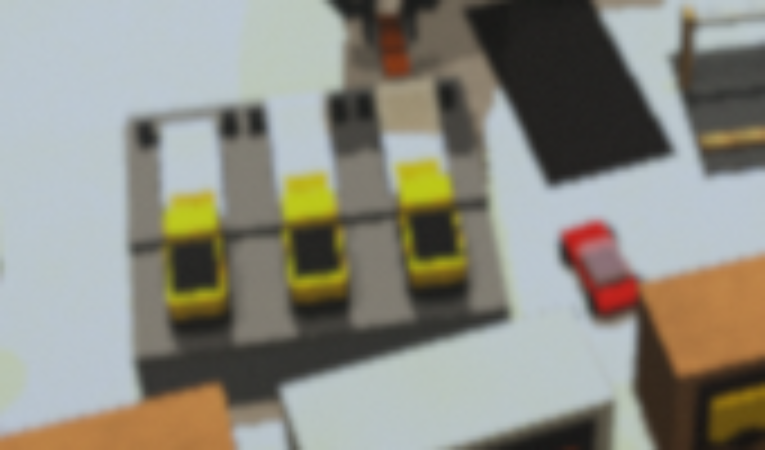

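View pics/w20.png

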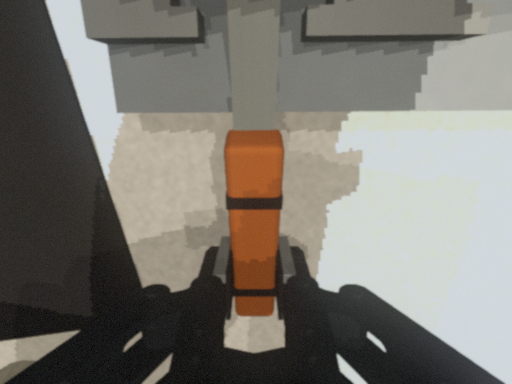

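>>> servo_tool(
  linear=[
    [0,0,0.002],
    [0,0,0],
    [-0.01,0,0],
    [-0.01,0,0],
    [-0.015,0,0],
    [-0.02,0,0],
    [-0.02,0,0],
    [-0.01,0,0],
  ],
  spin=[0,0,0,0,0,0,0,0],
  hand=[0,0,0,0,0,0,0,0],
)

```text
clock: 24.28
tcp_pos: [0.3748, -0.122, 0.0484]
orientation: [0.998, -0.065, -0.001, -0.007]
force: [-0.1, 0.0, -1.3]
gripper_width: 0.0201
```

Run:
```python
from rig import robot, vision
from h import *
goto(robot,leverT(-115,-90,.05),-7.5)
s=vision.get_image('scene')[:,:,::-1]
cv2.imwrite("pics/s21.png",cv2.resize(s[190:290,130:300],None,fx=4.5,fy=4.5))
```

```text
t 24.27 tcp [ 0.3748 -0.122   0.0484] yaw -7.49 w 0.0201 F [-0.1  0.  -1.3]
 tool shift now (mm) [  9.5 181.4  -3.9] spin 0.0
 shift after spin [  9.6 181.5  -1.6]
```

View pics/s21.png

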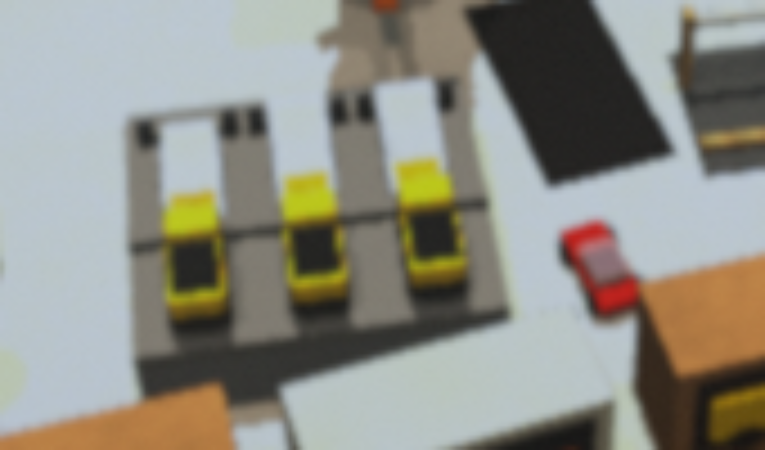

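>>> servo_tool(
  linear=[
    [0,0.045,0],
    [0,0.046,0],
    [0,0.045,0],
    [0,0.045,0],
    [0,0,0.01],
    [0,0,0.01],
    [0,0,0.005],
    [0,0,0],
  ],
  spin=[0,0,0,0,0,0,0,0],
  hand=[0,0,0,0,0,0,0,0],
  squeeze=40,
)

```text
clock: 25.32
tcp_pos: [0.3557, -0.3017, 0.0224]
orientation: [0.998, -0.064, 0.002, -0.005]
force: [9.2, 0.0, 16.8]
gripper_width: 0.0205
```

>>> servo_tool(
  linear=[
    [0,0,0.004],
    [0,0,0.004],
    [0,0,0],
    [0,0,0],
    [0,0,0],
    [0,0,0],
  ],
  spin=[0,0,0,0,0,0],
  hand=[0,0,0.45,0.45,0.45,0.45],
)

```text
clock: 26.08
tcp_pos: [0.3527, -0.301, 0.0131]
orientation: [0.998, -0.065, -0.001, -0.007]
force: [1.0, 0.4, -0.1]
gripper_width: 0.0383
```

Run:
```python
from rig import robot, vision
from h import *
goto(robot,leverT(-115,-90,.014),-7.5)
cv2.imwrite("pics/w22.png",vision.get_image('wrist')[:,:,::-1])
```

```text
t 26.07 tcp [ 0.3527 -0.301   0.0131] yaw -7.47 w 0.0383 F [ 1.   0.4 -0.1]
 tool shift now (mm) [ 8.1  1.  -1. ] spin 0.0
 shift after spin [ 8.1  1.  -0.9]
```

View pics/w22.png

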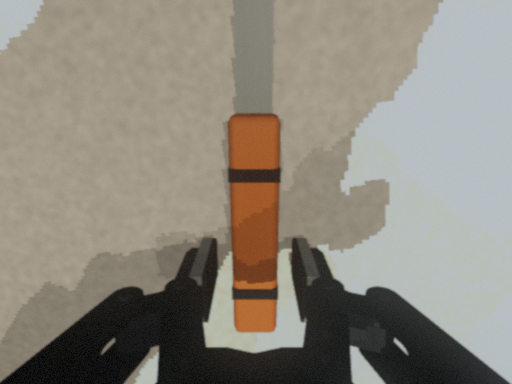

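>>> servo_tool(
  linear=[
    [0.01,0,-0.001],
    [0,0,0],
    [0,0,0],
    [0,0,0],
    [0,0,0],
    [0,0,0],
    [0,0,-0.03],
    [0,0,-0.035],
  ],
  spin=[0,0,0,0,0,0,0,0],
  hand=[0.45,0.45,0,0,0,0,0,0],
  squeeze=80,
)

```text
clock: 27.12
tcp_pos: [0.3621, -0.3029, 0.0795]
orientation: [0.998, -0.065, -0.001, -0.007]
force: [0.8, -0.7, -1.1]
gripper_width: 0.0199
```

```bash
python3 lev.py w23
python3 - <<'E'
from rig import robot, vision
from h import *
goto(robot,leverT(-100,-90,.079),-7)
E
```

```text
handle 165 [ 49.6 -10.7] [49.6 10. ] w 20.7 c -0.3
handle 180 [ 42.9 -10.9] [43.   9.8] w 20.6 c -0.6
handle 220 [ 24.2 -10.4] [24.4  9.8] w 20.2 c -0.3
handle 260 [  3.8 -10. ] [3.9 9.3] w 19.3 c -0.3
front row 137 [61.6  1.3]
10 [234 273 281] [110.5  -8.4] [110.4  10.5]
30 [226 227 228 229 230 231 234 283] [103.2 -11.9] [103.2  11.6]
50 [218 281] [ 95.7 -15.5] [95.7 10.9]
70 [218 219 280] [ 87.9 -15.8] [87.9 10.7]
90 [218 280] [ 79.8 -16.1] [79.8 11. ]
110 [218 281] [ 71.3 -16.4] [71.3 11.6]
130 [218 286] [ 62.5 -16.7] [62.6 14.1]
t 27.18 tcp [ 0.3638 -0.3045  0.0839] yaw -7.48 w 0.0199 F [ 4.1 -2.6  5.5]
 tool shift now (mm) [  -0.4 -180.9    8.4] spin -2.8
 shift after spin [   8.6 -180.8    6.4]
t 27.18 tcp [ 0.3638 -0.3045  0.0839] yaw -7.48 w 0.0199 F [ 4.1 -2.6  5.5]
 tool shift now (mm) [11.6 -1.   4.9] spin -0.5
 shift after spin [11.6 -1.   4.9]
```

View pics/w23.png

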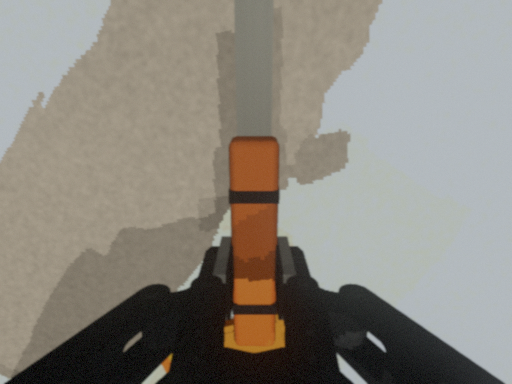

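>>> servo_tool(
  linear=[
    [0,-0.001,0],
    [0,0,0],
  ],
  spin=[-0.5,0],
  hand=[0,0],
)

```text
clock: 27.42
tcp_pos: [0.3623, -0.302, 0.0783]
orientation: [0.998, -0.061, -0.001, -0.007]
force: [-0.1, 0.1, -1.3]
gripper_width: 0.02
```

Run:
```python
from rig import robot, vision
from h import *
goto(robot,leverT(-100,-90,.0785),-7)
goto(robot,leverT(-36,-90,.0785),-7)
```

```text
t 27.43 tcp [ 0.3623 -0.302   0.0783] yaw -6.96 w 0.02 F [-0.1  0.1 -1.3]
 tool shift now (mm) [13.4  1.3 -0.2] spin 0.0
 shift after spin [13.4  1.3 -0.2]
t 27.43 tcp [ 0.3623 -0.302   0.0783] yaw -6.96 w 0.02 F [-0.1  0.1 -1.3]
 tool shift now (mm) [77.4  1.2 -0.4] spin 0.0
 shift after spin [77.4  1.2 -0.2]
```

>>> servo_tool(
  linear=[
    [0.015,0.0015,0],
    [0.02,0,0],
    [0.015,0,0],
    [0,0,0],
    [0,0,0],
  ],
  spin=[0,0,0,0,0],
  hand=[0,0,0,0,0],
)

```text
clock: 28.05
tcp_pos: [0.412, -0.3098, 0.0788]
orientation: [0.998, -0.061, -0.001, -0.007]
force: [-0.6, -0.9, -1.7]
gripper_width: 0.02
```

>>> servo_tool(
  linear=[
    [0.01,0,0],
    [0.01,0,0],
    [0.007,0,0],
    [0,0,0],
  ],
  spin=[0,0,0,0],
  hand=[0,0,0,0],
)

```text
clock: 28.55
tcp_pos: [0.4397, -0.3133, 0.079]
orientation: [0.998, -0.061, -0.0, -0.006]
force: [-0.8, -0.1, -1.2]
gripper_width: 0.0196
```

Run:
```python
from rig import robot, vision
from h import *
goto(robot,leverT(-36,-90,.0785),-7)
cv2.imwrite("pics/w24.png",vision.get_image('wrist')[:,:,::-1])
```

```text
t 28.55 tcp [ 0.4397 -0.3133  0.079 ] yaw -6.95 w 0.0196 F [-0.8 -0.1 -1.2]
 tool shift now (mm) [-0.7 -0.7  0.5] spin 0.1
 shift after spin [-0.7 -0.7  0.5]
```

View pics/w24.png

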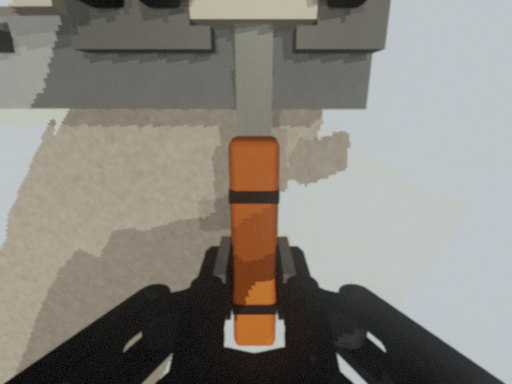

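>>> servo_tool(
  linear=[
    [0,0,0.004],
    [0,0,0.004],
    [0,0,0.004],
    [0,0,0.004],
    [0,0,0.004],
    [0,0,0.004],
    [0,0,0.004],
    [0,0,0.002],
  ],
  spin=[0,0,0,0,0,0,0,0],
  hand=[0,0,0,0,0,0,0,0],
)

```text
clock: 29.6
tcp_pos: [0.4398, -0.3133, 0.0497]
orientation: [0.998, -0.061, 0.001, -0.006]
force: [-0.7, -4.2, 9.0]
gripper_width: 0.0198
```

Run:
```python
from rig import robot, vision
from h import *
goto(robot,leverT(-36,-90,.0785),-7)
s=vision.get_image('scene')[:,:,::-1]
cv2.imwrite("pics/s25.png",cv2.resize(s[190:290,130:300],None,fx=4.5,fy=4.5))
```

```text
t 29.6 tcp [ 0.4398 -0.3133  0.0497] yaw -6.97 w 0.0198 F [-0.7 -4.2  9. ]
 tool shift now (mm) [ -0.9  -1.  -28.8] spin 0.0
 shift after spin [ -0.9  -0.6 -28.8]
```

View pics/s25.png

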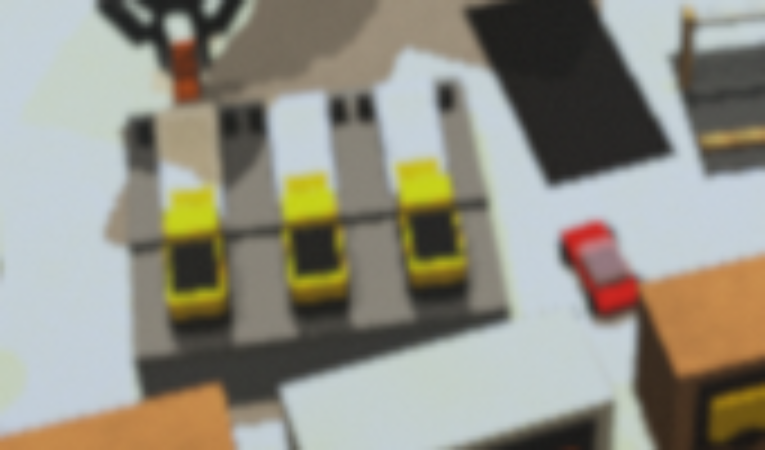

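>>> servo_tool(
  linear=[
    [0,0,0.002],
    [0,0,0],
    [-0.01,0,0],
    [-0.01,0,0],
    [-0.015,0,0],
    [-0.02,0,0],
    [-0.02,0,0],
    [-0.01,0,0],
  ],
  spin=[0,0,0,0,0,0,0,0],
  hand=[0,0,0,0,0,0,0,0],
)

```text
clock: 30.65
tcp_pos: [0.3532, -0.3022, 0.0472]
orientation: [0.998, -0.061, -0.001, -0.007]
force: [-0.4, 0.1, -1.1]
gripper_width: 0.0201
```

>>> servo_tool(
  linear=[
    [0,0,-0.03],
    [0,0,-0.04],
    [0,-0.03,-0.04],
    [0,-0.055,-0.03],
    [0.01,-0.055,0],
    [0.02,-0.055,0],
    [0.03,-0.05,0],
    [0.03,-0.05,0],
  ],
  spin=[0,0,0,0,0,0,0,0],
  hand=[0,0,0,0,0,0,0,0],
)

```text
clock: 31.65
tcp_pos: [0.479, -0.0373, 0.191]
orientation: [0.999, -0.048, 0.0, -0.014]
force: [0.8, -1.0, -0.8]
gripper_width: 0.0201
```

Run:
```python
from rig import robot, vision
from h import *
goto(robot,[.48,.012,.1],2)
cv2.imwrite("pics/w26.png",vision.get_image('wrist')[:,:,::-1])
s=vision.get_image('scene')[:,:,::-1]
cv2.imwrite("pics/s26.png",cv2.resize(s[190:290,130:300],None,fx=4.5,fy=4.5))
```

```text
t 31.65 tcp [ 0.479  -0.0373  0.191 ] yaw -5.46 w 0.0201 F [ 0.8 -1.  -0.8]
 tool shift now (mm) [ -3.6 -46.7  92.3] spin -7.5
 shift after spin [  2.7 -49.2  91. ]
```

View pics/s26.png

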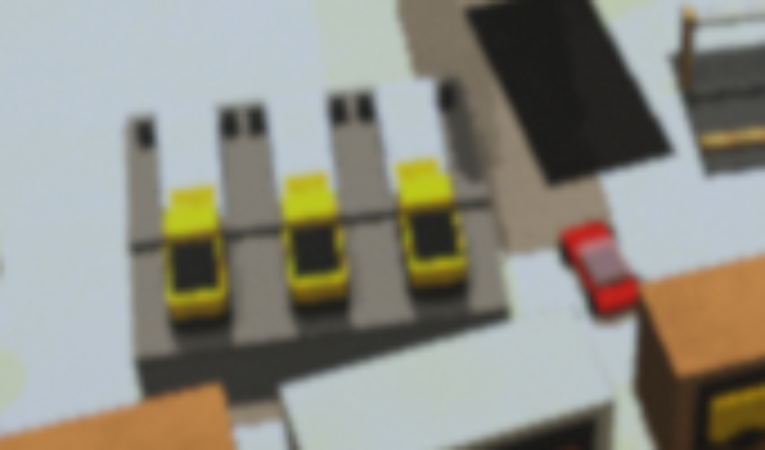

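View pics/w26.png

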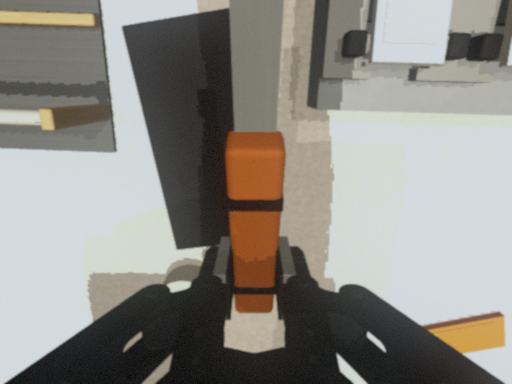

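>>> servo_tool(
  linear=[
    [0,0,0],
    [0,-0.025,0.03],
    [0,-0.024,0.03],
    [0,0,0.03],
    [0,0,0.03],
    [0,0,0.01],
    [0,0,0],
  ],
  spin=[-9,0,0,0,0,0,0],
  hand=[0,0,0,0,0,0,0],
  squeeze=40,
)

```text
clock: 32.62
tcp_pos: [0.4752, 0.0125, 0.0622]
orientation: [0.999, 0.029, 0.001, -0.013]
force: [0.9, 0.5, -0.8]
gripper_width: 0.0196
```

Run:
```python
from rig import robot, vision
from h import *
goto(robot,[.475,.012,.019],2)
print(robot.get_obs()['q'])
cv2.imwrite("pics/w27.png",vision.get_image('wrist')[:,:,::-1])
```

```text
t 32.62 tcp [0.4752 0.0125 0.0622] yaw 3.31 w 0.0196 F [ 0.9  0.5 -0.8]
 tool shift now (mm) [-0.3  1.7 43.2] spin 1.3
 shift after spin [-0.2  0.5 43.2]
[ 0.00899819  0.27699718 -0.42897556  0.86426674  0.02699522  3.09286525]
```

View pics/w27.png

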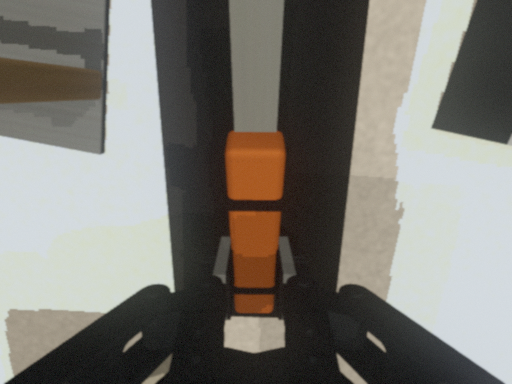

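>>> servo_tool(
  linear=[
    [0,0,0.015],
    [0,0,0.01],
    [0,0,0.01],
    [0,0,0.009],
    [0,0,0],
    [0,0,0],
    [0,0,0],
    [0,0,0],
  ],
  spin=[0,0,0,0,0,0,0,0],
  hand=[0,0,0,0,0.5,0.5,0.5,0.5],
)

```text
clock: 33.67
tcp_pos: [0.4754, 0.014, 0.0181]
orientation: [0.999, 0.029, 0.001, -0.014]
force: [-0.6, -0.7, 0.3]
gripper_width: 0.0426
```

>>> servo_tool(
  linear=[
    [0,0,-0.04],
    [0,0,-0.06],
    [0,0,-0.06],
    [0,0,-0.04],
    [0,0,0],
  ],
  spin=[0,0,0,0,0],
  hand=[0.6,0.7,0.8,0.8,0.8],
)

```text
clock: 34.3
tcp_pos: [0.4768, 0.0085, 0.2209]
orientation: [0.999, 0.029, 0.003, -0.013]
force: [-0.3, 0.1, -1.6]
gripper_width: 0.0684
```

Run:
```python
from rig import robot, vision
from h import *
goto(robot,[.475,.012,.25],2)
o,p,R=state(robot);c,f=cam(vision,'wrist')
cv2.imwrite("pics/w28.png",vision.get_image('wrist')[:,:,::-1])
for u,v in ((190,100),): pass
import pickle; pickle.dump((c,f,p,R),open('w28.pkl','wb'))
```

```text
t 34.3 tcp [0.4768 0.0085 0.2209] yaw 3.33 w 0.0684 F [-0.3  0.1 -1.6]
 tool shift now (mm) [ -1.4  -4.4 -29. ] spin 1.3
 shift after spin [ -1.7  -3.5 -29.1]
```

View pics/w28.png

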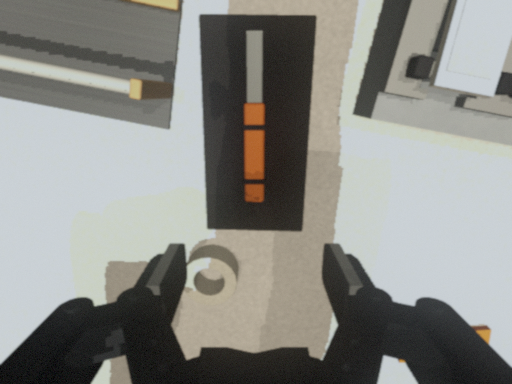

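>>> servo_tool(
  linear=[
    [0,0,0],
    [0,0,0],
    [0,0,0],
    [0,0,0],
    [0,0,0],
    [0,0,0],
    [0,0,0],
    [0,0,0],
  ],
  spin=[-10,-10,-10,-10,-10,-10,-10,-10],
  hand=[0.8,0.8,0.8,0.8,0.8,0.8,0.8,0.8],
)

```text
clock: 35.35
tcp_pos: [0.4746, 0.0086, 0.2165]
orientation: [0.745, 0.667, 0.008, -0.011]
force: [0.5, -0.2, 0.9]
gripper_width: 0.0682
```

>>> servo_tool(
  linear=[
    [0,0,0],
    [0,0,0],
    [0,0,0],
    [0,0,0],
    [0,0,0],
    [0,0,0],
    [0,0,0],
    [0,0,0],
  ],
  spin=[-10,-10,-10,-10,-10,-10,-10,-10],
  hand=[0.8,0.8,0.8,0.8,0.8,0.8,0.8,0.8],
)

```text
clock: 36.35
tcp_pos: [0.4746, 0.0086, 0.2165]
orientation: [0.142, 0.99, 0.013, -0.003]
force: [0.1, -0.3, 0.3]
gripper_width: 0.0682
```

```bash
cat >> h.py <<'E'
ra=np.radians(-7.1); RO=np.array([.607,.2517]); rex=np.array([np.cos(ra),np.sin(ra)]); rey=np.array([-np.sin(ra),np.cos(ra)])
def RW(x,y): return RO+x*1e-3*rex+y*1e-3*rey
E
python3 - <<'E'
from rig import robot, vision
from h import *
goto(robot,[*PW(-8,90),.2],173.15)
print(robot.get_obs()['q'],robot.get_obs()['orientation'])
E
```

```text
t 36.35 tcp [0.4746 0.0086 0.2165] yaw 163.68 w 0.0682 F [ 0.1 -0.3  0.3]
 tool shift now (mm) [-183.5 -114.8   11.9] spin -9.5
 shift after spin [-162.  -143.1   16.5]
[ 7.78797692e-04  1.68548988e-01 -1.54517740e-01  1.24920519e+00
  2.70434206e-02  2.85778528e-01] [ 0.14201494  0.98977189  0.0132774  -0.00266086]
```

>>> servo_tool(
  linear=[
    [0,0,-0.01],
    [-0.03,-0.03,0],
    [-0.045,-0.04,0],
    [-0.045,-0.04,0],
    [-0.042,-0.033,0.0],
    [0,0,0.01],
    [0,0,0],
  ],
  spin=[-9.5,0,0,0,0,0,0],
  hand=[0.8,0.8,0.8,0.8,0.8,0.8,0.8],
)

```text
clock: 37.22
tcp_pos: [0.6171, -0.153, 0.2114]
orientation: [0.063, 0.998, 0.014, -0.002]
force: [-0.5, -0.1, 0.5]
gripper_width: 0.0683
```

Run:
```python
from rig import robot, vision
from h import *
goto(robot,[*PW(-8,90),.2],173.15)
o,p,R=state(robot);c,f=cam(vision,'wrist')
cv2.imwrite("pics/w29.png",vision.get_image('wrist')[:,:,::-1])
import pickle; pickle.dump((c,f,p,R),open('w29.pkl','wb'))
```

```text
t 37.23 tcp [ 0.6171 -0.153   0.2114] yaw 172.83 w 0.0683 F [-0.5 -0.1  0.5]
 tool shift now (mm) [-1.3  0.1 11.4] spin -0.3
 shift after spin [-1.2  0.4 11.4]
```

View pics/w29.png

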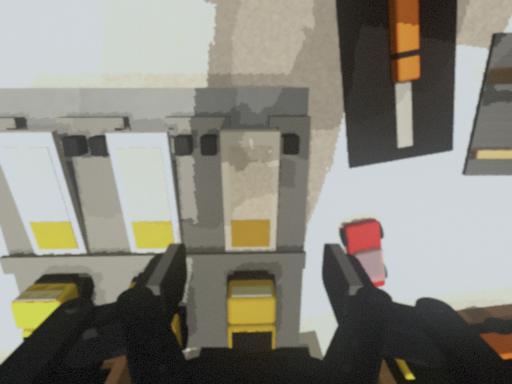

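Run:
```python
import pickle
from h import *
c,f,p,R=pickle.load(open('w29.pkl','rb'))
def pl(X): d=X[:2]-PO; return np.round([d@pex*1e3,d@pey*1e3],1)
for u,v,z in ((222,130,.095),(279,130,.095),(226,248,.081),(276,248,.081),(107,133,.095),(165,133,.095),(133,250,.081),(179,250,.081),(0,133,.095),(54,132,.095)):
    print(u,v,pl(ray(c,f,u,v,z)))
print('tcp',pl(p))
```

```text
222 130 [-61.2  68. ]
279 130 [-60.8 113.8]
226 248 [52.  66.6]
276 248 [ 53.  114.6]
107 133 [-59.6 -23.3]
165 133 [-59.2  22.4]
133 250 [ 52.3 -21.7]
179 250 [53.2 21.7]
0 133 [ -60.4 -106.5]
54 132 [-60.8 -64.5]
tcp [-9.2 89.6]
```

Run:
```python
import cv2
a=cv2.imread('pics/w29.png')
cv2.imwrite('pics/w29c.png',cv2.resize(a[80:270,0:320],None,fx=2.5,fy=2.5,interpolation=cv2.INTER_CUBIC))
```

```text
(no output)
```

View pics/w29c.png

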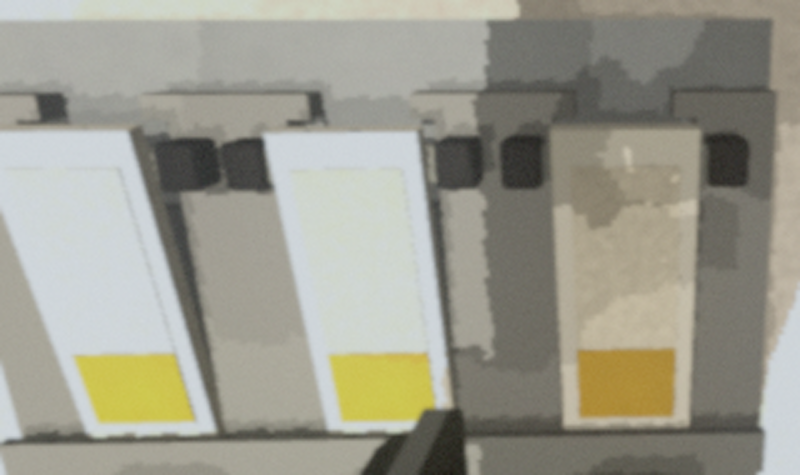

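>>> servo_tool(
  linear=[
    [0,0,0.035],
    [0,0,0.035],
    [0,0,0.03],
    [0,0,0.012],
    [0,0,0],
    [0,0,0],
  ],
  spin=[0,0,0,0,0,0],
  hand=[0.8,0.8,0.8,0.8,0.8,0.8],
  squeeze=50,
)

```text
clock: 38.02
tcp_pos: [0.619, -0.1504, 0.1034]
orientation: [0.062, 0.998, 0.013, 0.001]
force: [-0.1, -0.3, -0.1]
gripper_width: 0.0681
```

Run:
```python
from rig import robot, vision
from h import *
goto(robot,[*PW(-8,90),.09],173.15)
cv2.imwrite("pics/w30.png",vision.get_image('wrist')[:,:,::-1])
```

```text
t 38.02 tcp [ 0.619  -0.1504  0.1034] yaw 172.85 w 0.0681 F [-0.1 -0.3 -0.1]
 tool shift now (mm) [ 0.3 -2.8 13.4] spin -0.3
 shift after spin [ 0.3 -2.4 13.4]
```

View pics/w30.png

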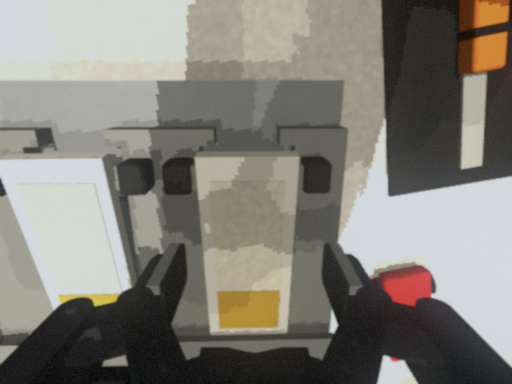

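>>> servo_tool(
  linear=[
    [0,-0.0025,0.005],
    [0,0,0.005],
    [0,0,0.003],
    [0,0,0],
    [0,0,0],
  ],
  spin=[0,0,0,0,0],
  hand=[0.8,0.8,0.8,0.8,0.8],
)

```text
clock: 38.7
tcp_pos: [0.6181, -0.1525, 0.0889]
orientation: [0.062, 0.998, 0.014, -0.0]
force: [-0.1, 0.3, 0.5]
gripper_width: 0.0687
```

>>> servo_tool(
  linear=[
    [0,0,0],
    [0,0,0],
    [0,0,0],
    [0,0,0],
  ],
  spin=[0,0,0,0],
  hand=[0.4,0.4,0.4,0.4],
)

```text
clock: 39.2
tcp_pos: [0.6182, -0.1526, 0.089]
orientation: [0.062, 0.998, 0.013, -0.0]
force: [-0.1, 0.0, 2.9]
gripper_width: 0.0461
```

>>> servo_tool(
  linear=[
    [0,0,0],
    [0,0,-0.001],
    [0.004,0,-0.001],
    [0.004,0,-0.001],
    [0.005,0,-0.001],
    [0,0,-0.005],
    [0,0,-0.02],
    [0,0,0],
  ],
  spin=[0,0,0,0,0,0,0,0],
  hand=[0.1,0.1,0.1,0.1,0.1,0.1,0.1,0.1],
)

```text
clock: 40.2
tcp_pos: [0.6061, -0.152, 0.1193]
orientation: [0.062, 0.998, 0.013, 0.001]
force: [-0.3, -0.1, -0.8]
gripper_width: 0.0464
```

Run:
```python
from rig import robot, vision
from h import *
goto(robot,[*PW(-8,90),.09],173.15)
cv2.imwrite("pics/w31.png",vision.get_image('wrist')[:,:,::-1])
```

```text
t 40.2 tcp [ 0.6061 -0.152   0.1193] yaw 172.84 w 0.0464 F [-0.3 -0.1 -0.8]
 tool shift now (mm) [-12.3  -0.1  29.4] spin -0.3
 shift after spin [-12.3   0.6  29.3]
```

View pics/w31.png

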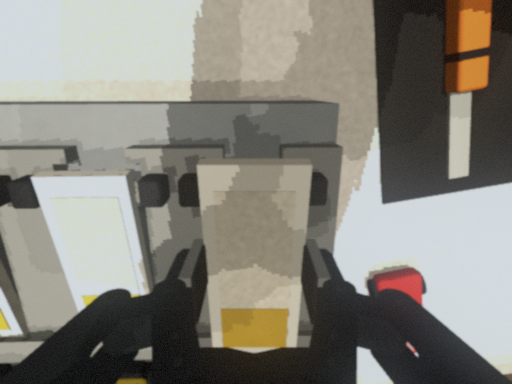

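Run:
```python
from rig import robot, vision
from h import *
goto(robot,[*RW(-40,88),.25],172.9)
```

```text
t 40.25 tcp [ 0.6057 -0.1518  0.1183] yaw 172.84 w 0.0463 F [ 0.  -0.2 -0.4]
 tool shift now (mm) [  89.2  491.8 -118.5] spin -0.1
 shift after spin [  88.5  488.6 -131.7]
```

>>> servo_tool(
  linear=[
    [0.005,0,-0.045],
    [0.01,0.01,-0.055],
    [0.015,0.04,-0.03],
    [0.015,0.05,0],
    [0.015,0.055,0],
    [0.015,0.055,0],
    [0.01,0.055,0],
    [0,0.055,0],
  ],
  spin=[0,0,0,0,0,0,0,0],
  hand=[0.1,0.1,0.1,0.1,0.1,0.1,0.1,0.1],
)

```text
clock: 41.25
tcp_pos: [0.5599, 0.1746, 0.2562]
orientation: [0.062, 0.998, 0.013, -0.001]
force: [1.3, -0.6, -0.8]
gripper_width: 0.0463
```

>>> servo_tool(
  linear=[
    [0,0.055,0],
    [0,0.05,0],
    [0,0.04,0],
    [0,0.02,0],
    [0,0,0],
    [0,0,0],
  ],
  spin=[0,0,0,0,0,0],
  hand=[0.1,0.1,0.1,0.1,0.1,0.1],
)

```text
clock: 42.0
tcp_pos: [0.5811, 0.3358, 0.2606]
orientation: [0.063, 0.998, 0.013, -0.001]
force: [0.0, -1.0, -0.3]
gripper_width: 0.0459
```

Run:
```python
from rig import robot, vision
from h import *
goto(robot,[*RW(-40,88),.25],172.9)
o,p,R=state(robot);c,f=cam(vision,'wrist')
cv2.imwrite("pics/w32.png",vision.get_image('wrist')[:,:,::-1])
import pickle; pickle.dump((c,f,p,R),open('w32.pkl','wb'))
```

```text
t 42.0 tcp [0.5811 0.3358 0.2606] yaw 172.82 w 0.0459 F [ 0.  -1.  -0.3]
 tool shift now (mm) [ 3.9  7.4 10.8] spin -0.1
 shift after spin [ 3.9  7.7 10.6]
```

View pics/w32.png

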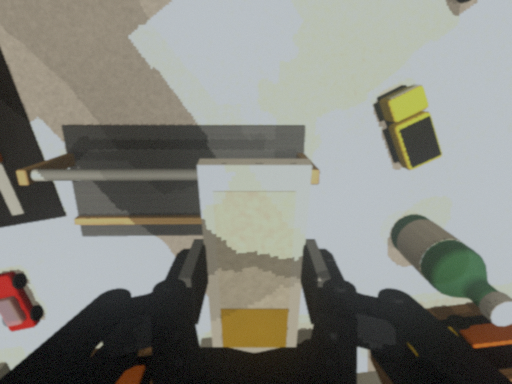

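Run:
```python
import pickle
from h import *
c,f,p,R=pickle.load(open('w32.pkl','rb'))
def rk(X): d=X[:2]-RO; return np.round([d@rex*1e3,d@rey*1e3],1)
for n,u,v,z in (('frontL',64,126,.006),('frontR',304,125,.006),('backL',82,235,.006),('barL',35,175,.09),('barR',190,174,.09),('ledgeL',77,221,.018),('ledgemid',200,220,.018),('postL',25,177,.09),('postR',316,177,.09)):
    X=ray(c,f,u,v,z); print(n,X.round(4),rk(X))
print('tcp',rk(p))
```

```text
frontL [0.5128 0.1175 0.006 ] [ -76.9 -144.8]
frontR [0.5491 0.4101 0.006 ] [-77.  150.1]
backL [0.6582 0.0956 0.006 ] [  70.1 -148.6]
barL [0.5533 0.1229 0.09  ] [ -37.4 -134.5]
barR [0.5726 0.2764 0.09  ] [-37.2  20.3]
ledgeL [0.6329 0.1029 0.018 ] [  44.1 -144.5]
ledgemid [0.6533 0.2618 0.018 ] [44.7 15.8]
postL [0.554  0.1124 0.09  ] [ -35.4 -144.8]
postR [0.5928 0.4039 0.09  ] [-32.9 149.3]
tcp [-36.1  80.3]
```

```bash
sed -i 's/RO=np.array(\[.607,.2517\])/RO=np.array([.6043,.2541])/' h.py
python3 - <<'E'
from rig import robot, vision
from h import *
goto(robot,[*RW(-10,86),.14],172.9)
E
```

```text
t 42.05 tcp [0.5812 0.3356 0.2608] yaw 172.8 w 0.0464 F [-0.2  0.1 -0.4]
 tool shift now (mm) [-23.3   4.8 121. ] spin -0.1
 shift after spin [-23.    8.  120.8]
```

>>> servo_tool(
  linear=[
    [-0.012,0.0025,0.03],
    [-0.011,0.0025,0.03],
    [0,0,0.03],
    [0,0,0.03],
    [0,0,0],
    [0,0,0],
  ],
  spin=[0,0,0,0,0,0],
  hand=[0.1,0.1,0.1,0.1,0.1,0.1],
)

```text
clock: 42.8
tcp_pos: [0.6052, 0.3415, 0.1428]
orientation: [0.063, 0.998, 0.014, 0.0]
force: [0.9, 0.1, 0.7]
gripper_width: 0.0466
```

Run:
```python
from rig import robot, vision
from h import *
goto(robot,[*RW(-10,86),.07],172.9)
cv2.imwrite("pics/w33.png",vision.get_image('wrist')[:,:,::-1])
```

```text
t 42.8 tcp [0.6052 0.3415 0.1428] yaw 172.81 w 0.0466 F [0.9 0.1 0.7]
 tool shift now (mm) [ 0.  -2.9 72.7] spin -0.1
 shift after spin [ 0.1 -0.8 72.8]
```

View pics/w33.png

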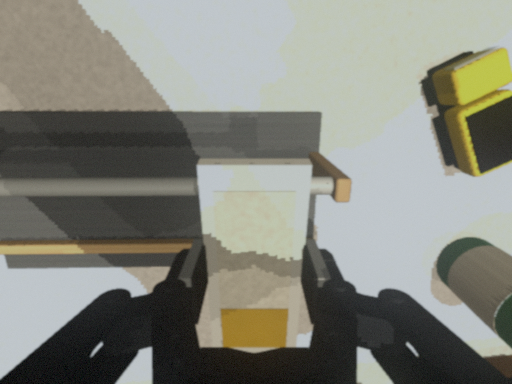

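>>> servo_tool(
  linear=[
    [0,0,0.012],
    [0,0,0.012],
    [0,0,0.01],
    [0,0,0.008],
    [0,0,0.006],
    [0,0,0],
  ],
  spin=[0,0,0,0,0,0],
  hand=[0.1,0.1,0.1,0.1,0.1,0.1],
  squeeze=30,
)

```text
clock: 43.6
tcp_pos: [0.605, 0.343, 0.0936]
orientation: [0.062, 0.998, 0.014, 0.0]
force: [-0.8, -1.3, 3.3]
gripper_width: 0.0459
```

>>> servo_tool(
  linear=[
    [0,0,0.006],
    [0,0,0.005],
    [0,0,0],
  ],
  spin=[0,0,0],
  hand=[0.1,0.1,0.1],
)

```text
clock: 43.98
tcp_pos: [0.6072, 0.3433, 0.0845]
orientation: [0.063, 0.998, 0.014, 0.002]
force: [7.8, -5.7, 14.3]
gripper_width: 0.0466
```

Run:
```python
from rig import robot, vision
from h import *
goto(robot,[*RW(-10,86),.07],172.9)
cv2.imwrite("pics/w34.png",vision.get_image('wrist')[:,:,::-1])
```

```text
t 43.98 tcp [0.6072 0.3433 0.0845] yaw 172.78 w 0.0466 F [ 7.8 -5.7 14.3]
 tool shift now (mm) [ 1.9 -3.2 14.4] spin -0.1
 shift after spin [ 1.8 -2.8 14.5]
```

View pics/w34.png

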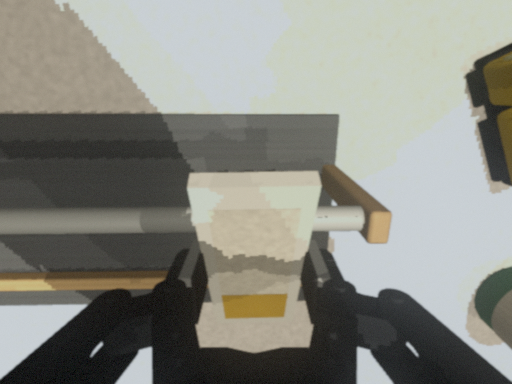

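>>> servo_tool(
  linear=[
    [0.001,0,0.004],
    [0,0,0.004],
    [0,0,0],
  ],
  spin=[0,0,0],
  hand=[0.1,0.1,0.1],
)

```text
clock: 44.4
tcp_pos: [0.6072, 0.3438, 0.0774]
orientation: [0.063, 0.998, 0.015, 0.003]
force: [11.5, -6.1, 20.1]
gripper_width: 0.0465
```

>>> servo_tool(
  linear=[
    [0,0,0.003],
    [0,0,0.002],
    [0,0,0],
  ],
  spin=[0,0,0],
  hand=[0.1,0.1,0.1],
)

```text
clock: 44.78
tcp_pos: [0.6076, 0.3445, 0.0735]
orientation: [0.063, 0.998, 0.015, 0.004]
force: [9.3, -5.9, 29.3]
gripper_width: 0.0466
```

Run:
```python
from rig import robot, vision
from h import *
goto(robot,[*RW(-10,86),.07],172.9)
cv2.imwrite("pics/w35.png",vision.get_image('wrist')[:,:,::-1])
s=vision.get_image('scene')[:,:,::-1]
cv2.imwrite("pics/s35.png",cv2.resize(s[160:240,230:390],None,fx=5,fy=5))
```

```text
t 44.77 tcp [0.6076 0.3445 0.0735] yaw 172.78 w 0.0466 F [ 9.3 -5.9 29.3]
 tool shift now (mm) [ 2.2 -4.2  3.4] spin -0.1
 shift after spin [ 2.1 -4.1  3.5]
```

View pics/w35.png

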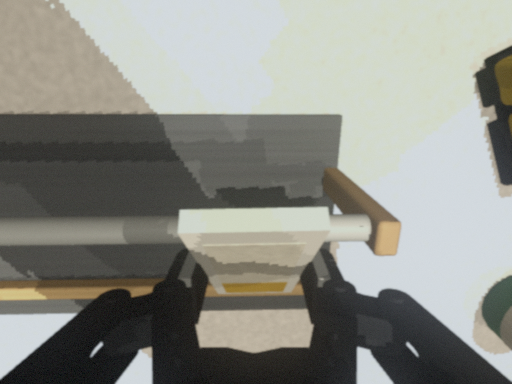

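View pics/s35.png

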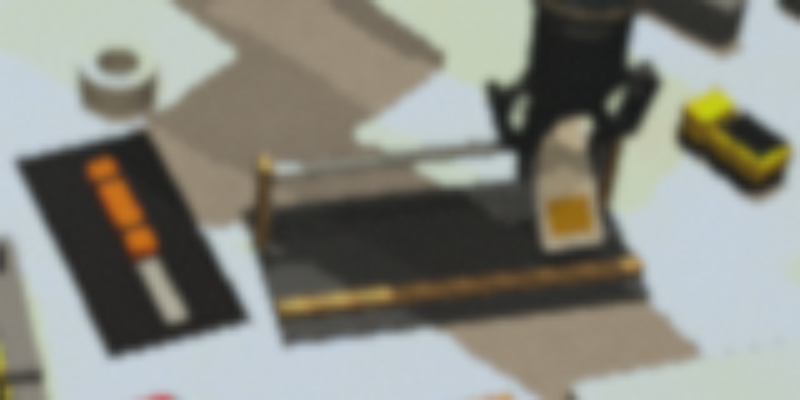

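>>> servo_tool(
  linear=[
    [0,0,0],
    [0,0,0],
    [0,0,0],
    [0,0,0],
  ],
  spin=[0,0,0,0],
  hand=[0.6,0.7,0.7,0.7],
)

```text
clock: 45.38
tcp_pos: [0.6036, 0.3438, 0.0689]
orientation: [0.062, 0.998, 0.013, -0.001]
force: [-0.1, -0.5, -0.1]
gripper_width: 0.0596
```

Run:
```python
from rig import robot, vision
from h import *
goto(robot,[*RW(-10,86),.07],172.9)
cv2.imwrite("pics/w36.png",vision.get_image('wrist')[:,:,::-1])
s=vision.get_image('scene')[:,:,::-1]
cv2.imwrite("pics/s36.png",cv2.resize(s[160:240,230:390],None,fx=5,fy=5))
```

```text
t 45.38 tcp [0.6036 0.3438 0.0689] yaw 172.85 w 0.0596 F [-0.1 -0.5 -0.1]
 tool shift now (mm) [-1.8 -2.9 -1.2] spin -0.1
 shift after spin [-1.8 -2.9 -1.1]
```

View pics/w36.png

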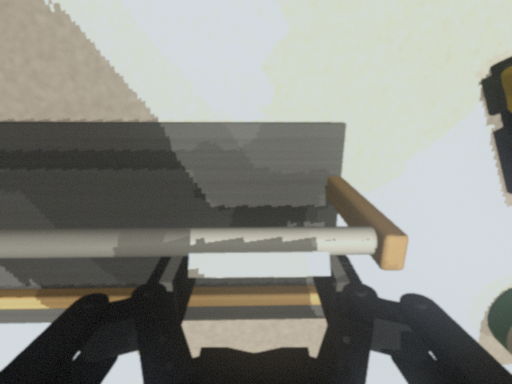

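View pics/s36.png

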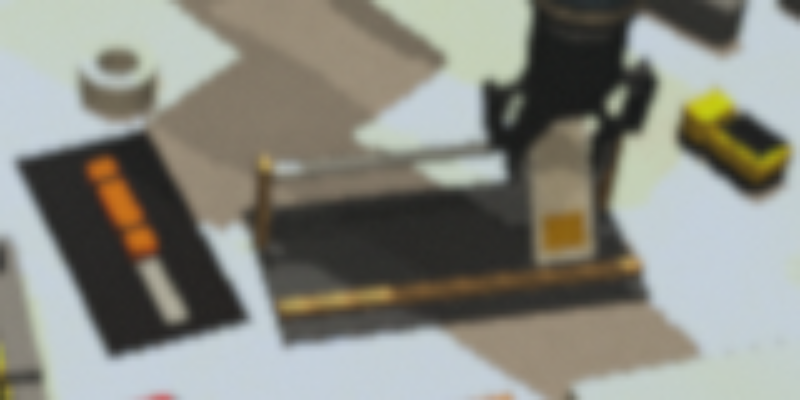

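>>> servo_tool(
  linear=[
    [0,0,-0.02],
    [0,0,-0.04],
    [0,0,-0.05],
    [0.03,0,-0.05],
    [0,0,0],
  ],
  spin=[0,0,0,0,0],
  hand=[0.8,0.8,0.8,0.8,0.8],
)

```text
clock: 46.1
tcp_pos: [0.5741, 0.3444, 0.2342]
orientation: [0.062, 0.998, 0.016, 0.002]
force: [0.1, 0.1, -0.4]
gripper_width: 0.0685
```

Run:
```python
from rig import robot, vision
from h import *
goto(robot,[*RW(-10,86),.07],172.9)
o,p,R=state(robot);c,f=cam(vision,'wrist')
import pickle; pickle.dump((c,f,p,R),open('w37.pkl','wb'))
cv2.imwrite("pics/w37.png",vision.get_image('wrist')[:,:,::-1])
s=vision.get_image('top')[:,:,::-1]
cv2.imwrite("pics/t37.png",cv2.resize(s[135:200,150:240],None,fx=8,fy=8,interpolation=cv2.INTER_CUBIC))
```

```text
t 46.1 tcp [0.5741 0.3444 0.2342] yaw 172.89 w 0.0685 F [ 0.1  0.1 -0.4]
 tool shift now (mm) [-30.7  -5.  164.2] spin -0.0
 shift after spin [-3.120e+01  1.000e-01  1.642e+02]
```

View pics/w37.png

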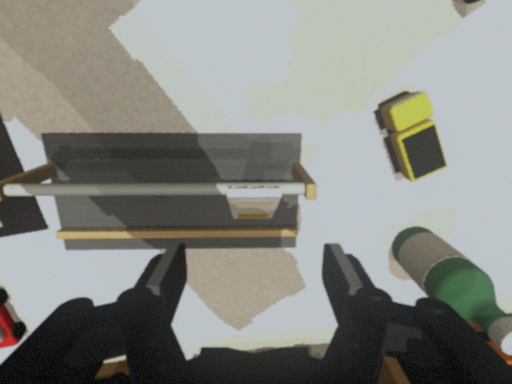

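View pics/t37.png

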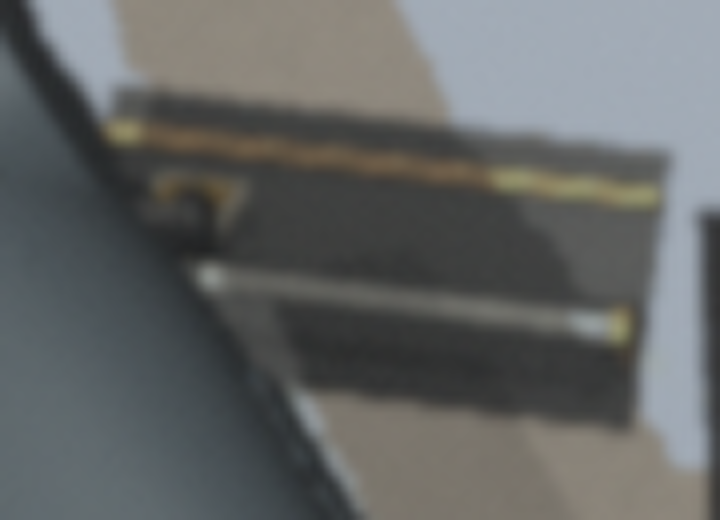

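Run:
```python
import pickle,cv2
from h import *
c,f,p,R=pickle.load(open('w37.pkl','rb'))
def rk(X): d=X[:2]-RO; return np.round([d@rex*1e3,d@rey*1e3],1)
for n,u,v,z in (('foot',255,219,.010),('top',260,187,.11),('bar',120,188,.09),('ledge',150,233,.018),('footL',234,219,.01),('footR',272,219,.01),('topL',224,190,.11),('topR',308,188,.11)):
    X=ray(c,f,u,v,z); print(n,rk(X))
a=cv2.imread('pics/w37.png'); cv2.imwrite('pics/w37c.png',cv2.resize(a[170:255,200:330],None,fx=6,fy=6,interpolation=cv2.INTER_CUBIC))
```

```text
foot [32.7 94.8]
top [-41.4  95.6]
bar [-35.4 -34.2]
ledge [ 46.3 -35.8]
footL [32.3 68.3]
footR [ 33.  116.4]
topL [-39.  64.]
topR [-40.1 138.1]
```

View pics/w37c.png

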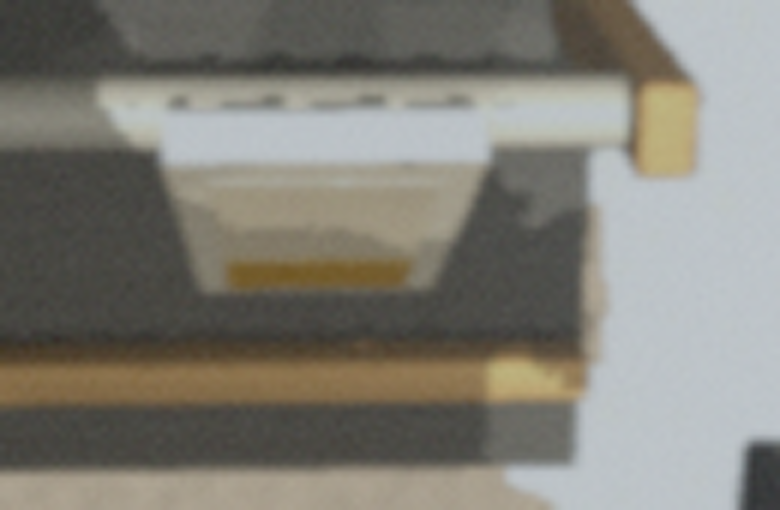

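Run:
```python
from rig import robot, vision
from h import *
goto(robot,[*PW(-6,0),.2],173.15)
```

```text
t 46.2 tcp [0.5739 0.3434 0.2296] yaw 172.86 w 0.0686 F [ 0.4 -0.3 -0.8]
 tool shift now (mm) [-108.3 -577.4   13.5] spin -0.3
 shift after spin [-105.4 -577.4   29.6]
```

>>> servo_tool(
  linear=[
    [0,-0.04,0],
    [0,-0.055,0],
    [0,-0.055,0],
    [-0.01,-0.055,0],
    [-0.015,-0.055,0],
    [-0.015,-0.055,0],
    [-0.015,-0.055,0],
    [-0.015,-0.055,0],
  ],
  spin=[0,0,0,0,0,0,0,0],
  hand=[0.8,0.8,0.8,0.8,0.8,0.8,0.8,0.8],
  squeeze=50,
)

```text
clock: 47.2
tcp_pos: [0.5899, -0.0891, 0.216]
orientation: [0.063, 0.998, 0.014, -0.002]
force: [0.1, 0.8, 0.4]
gripper_width: 0.0685
```

>>> servo_tool(
  linear=[
    [-0.015,-0.05,0],
    [-0.015,-0.05,0],
    [-0.008,-0.04,0],
    [0,-0.01,0],
    [0,0,0],
    [0,0,0],
  ],
  spin=[0,0,0,0,0,0],
  hand=[0.8,0.8,0.8,0.8,0.8,0.8],
)

```text
clock: 47.95
tcp_pos: [0.6094, -0.2394, 0.2132]
orientation: [0.062, 0.998, 0.014, -0.001]
force: [0.4, 0.3, 0.3]
gripper_width: 0.0684
```

Run:
```python
from rig import robot, vision
from h import *
goto(robot,[*PW(-6,0),.105],173.15)
cv2.imwrite("pics/w38.png",vision.get_image('wrist')[:,:,::-1])
```

```text
t 47.95 tcp [ 0.6094 -0.2394  0.2132] yaw 172.89 w 0.0684 F [0.4 0.3 0.3]
 tool shift now (mm) [ -1.   -5.8 108.1] spin -0.3
 shift after spin [ -0.6  -2.9 108.2]
```

View pics/w38.png

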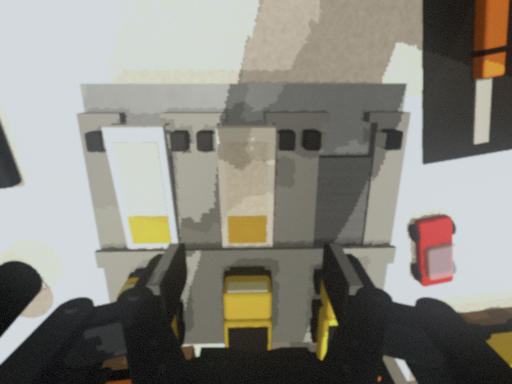

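>>> servo_tool(
  linear=[
    [-0.001,-0.006,0.03],
    [0,0,0.035],
    [0,0,0.03],
    [0,0,0.013],
    [0,0,0],
    [0,0,0],
  ],
  spin=[-0.3,0,0,0,0,0],
  hand=[0.8,0.8,0.8,0.8,0.8,0.8],
)

```text
clock: 48.75
tcp_pos: [0.6104, -0.2438, 0.1068]
orientation: [0.06, 0.998, 0.013, 0.001]
force: [-0.2, 0.5, 1.2]
gripper_width: 0.0682
```

Run:
```python
from rig import robot, vision
from h import *
goto(robot,[*PW(-6,0),.089],173.15)
cv2.imwrite("pics/w39.png",vision.get_image('wrist')[:,:,::-1])
```

```text
t 48.75 tcp [ 0.6104 -0.2438  0.1068] yaw 173.15 w 0.0682 F [-0.2  0.5  1.2]
 tool shift now (mm) [ 0.9  0.8 17.8] spin 0.0
 shift after spin [ 0.9  1.3 17.8]
```

View pics/w39.png

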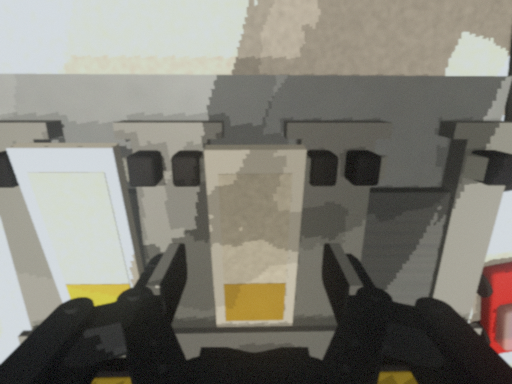

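>>> servo_tool(
  linear=[
    [0.001,0.001,0.007],
    [0,0,0.006],
    [0,0,0.005],
    [0,0,0],
    [0,0,0],
    [0,0,0],
    [0,0,0],
    [0,0,0],
  ],
  spin=[0,0,0,0,0,0,0,0],
  hand=[0.8,0.8,0.8,0.8,0.4,0.4,0.4,0.3],
)

```text
clock: 49.8
tcp_pos: [0.6089, -0.2422, 0.0876]
orientation: [0.06, 0.998, 0.013, -0.0]
force: [-0.9, -1.2, 4.2]
gripper_width: 0.0465
```

>>> servo_tool(
  linear=[
    [0,0,0],
    [0,0,-0.001],
    [0.004,0,-0.001],
    [0.004,0,-0.001],
    [0.005,0,-0.001],
    [0,0,-0.005],
    [0,0,-0.02],
    [0,0,0],
  ],
  spin=[0,0,0,0,0,0,0,0],
  hand=[0.1,0.1,0.1,0.1,0.1,0.1,0.1,0.1],
)

```text
clock: 50.8
tcp_pos: [0.5968, -0.2416, 0.1179]
orientation: [0.06, 0.998, 0.013, 0.001]
force: [0.4, -0.3, -0.7]
gripper_width: 0.0467
```

Run:
```python
from rig import robot, vision
from h import *
goto(robot,[*RW(-10,-4),.22],172.9)
cv2.imwrite("pics/w40.png",vision.get_image('wrist')[:,:,::-1])
```

```text
t 50.8 tcp [ 0.5968 -0.2416  0.1179] yaw 173.14 w 0.0467 F [ 0.4 -0.3 -0.7]
 tool shift now (mm) [ 61.7 491.6 -89.2] spin 0.2
 shift after spin [  63.8  488.8 -102.1]
```

View pics/w40.png

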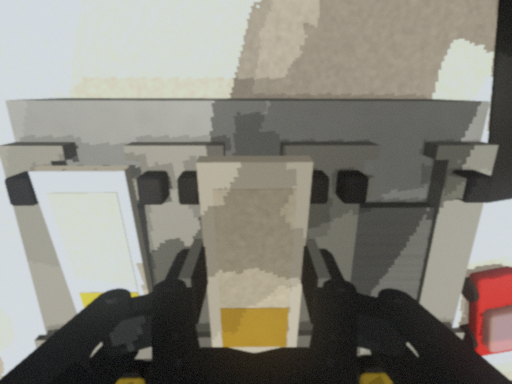

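>>> servo_tool(
  linear=[
    [0.01,0,-0.045],
    [0.01,0.02,-0.05],
    [0.01,0.04,-0.02],
    [0.01,0.055,0],
    [0.01,0.055,0],
    [0.01,0.055,0],
    [0,0.055,0],
    [0,0.055,0],
  ],
  spin=[0,0,0,0,0,0,0,0],
  hand=[0.1,0.1,0.1,0.1,0.1,0.1,0.1,0.1],
)

```text
clock: 51.85
tcp_pos: [0.576, 0.097, 0.2399]
orientation: [0.06, 0.998, 0.013, -0.001]
force: [0.3, -1.3, -0.8]
gripper_width: 0.0463
```

>>> servo_tool(
  linear=[
    [0,0.055,0],
    [0,0.05,0],
    [0,0.035,0],
    [0,0.015,0],
    [0,0,0],
    [0,0,0],
  ],
  spin=[0,0,0,0,0,0],
  hand=[0.1,0.1,0.1,0.1,0.1,0.1],
)

```text
clock: 52.6
tcp_pos: [0.5948, 0.2479, 0.2446]
orientation: [0.06, 0.998, 0.013, -0.0]
force: [0.1, 0.1, -1.5]
gripper_width: 0.0465
```

Run:
```python
from rig import robot, vision
from h import *
goto(robot,[*RW(-9,-4),.14],172.9)
cv2.imwrite("pics/w41.png",vision.get_image('wrist')[:,:,::-1])
```

```text
t 52.6 tcp [0.5948 0.2479 0.2446] yaw 173.09 w 0.0465 F [ 0.1  0.1 -1.5]
 tool shift now (mm) [1.000e-01 6.000e-01 1.046e+02] spin 0.2
 shift after spin [  0.4   3.4 104.6]
```

View pics/w41.png

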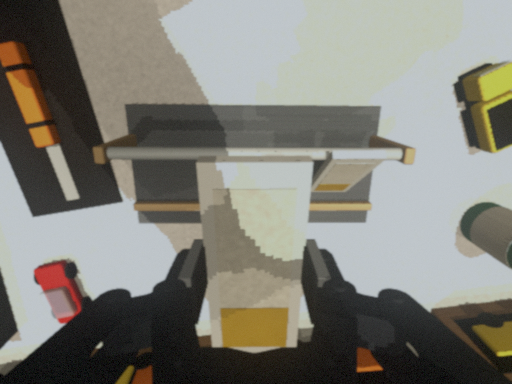

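>>> servo_tool(
  linear=[
    [0,0.001,0.03],
    [0,0,0.035],
    [0,0,0.03],
    [0,0,0.015],
    [0,0,0.015],
    [0,0,0.012],
    [0,0,0.008],
    [0,0,0],
  ],
  spin=[0,0,0,0,0,0,0,0],
  hand=[0.1,0.1,0.1,0.1,0.1,0.1,0.1,0.1],
  squeeze=30,
)

```text
clock: 53.65
tcp_pos: [0.5949, 0.2539, 0.0995]
orientation: [0.06, 0.998, 0.013, -0.001]
force: [-1.0, 0.2, -1.2]
gripper_width: 0.0463
```

Run:
```python
from rig import robot, vision
from h import *
goto(robot,[*RW(-9,-4),.07],172.9)
```

```text
t 53.65 tcp [0.5949 0.2539 0.0995] yaw 173.14 w 0.0463 F [-1.   0.2 -1.2]
 tool shift now (mm) [-0.4 -3.5 29.4] spin 0.2
 shift after spin [-0.4 -2.7 29.5]
```

>>> servo_tool(
  linear=[
    [0,-0.003,0.006],
    [0,0,0.006],
    [0,0,0.005],
    [0,0,0.004],
    [0,0,0.004],
    [0,0,0.003],
    [0,0,0],
    [0,0,0],
  ],
  spin=[0,0,0,0,0,0,0,0],
  hand=[0.1,0.1,0.1,0.1,0.1,0.1,0.1,0.1],
)

```text
clock: 54.65
tcp_pos: [0.5979, 0.252, 0.0745]
orientation: [0.06, 0.998, 0.015, 0.003]
force: [9.4, -2.8, 19.3]
gripper_width: 0.0464
```

Run:
```python
from rig import robot, vision
from h import *
goto(robot,[*RW(-9,-4),.07],172.9)
cv2.imwrite("pics/w42.png",vision.get_image('wrist')[:,:,::-1])
s=vision.get_image('scene')[:,:,::-1]
cv2.imwrite("pics/s42.png",cv2.resize(s[160:240,230:390],None,fx=5,fy=5))
```

```text
t 54.65 tcp [0.5979 0.252  0.0745] yaw 173.1 w 0.0464 F [ 9.4 -2.8 19.3]
 tool shift now (mm) [ 2.9 -1.2  4.5] spin 0.2
 shift after spin [ 2.9 -1.1  4.5]
```

View pics/w42.png

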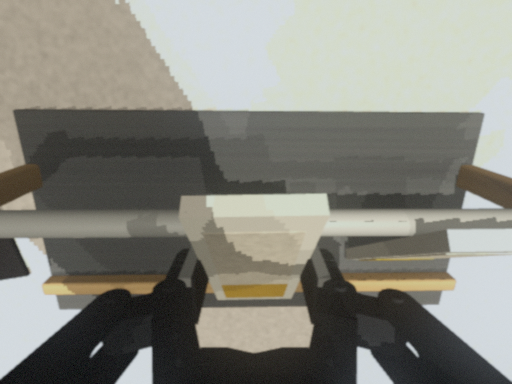

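View pics/s42.png

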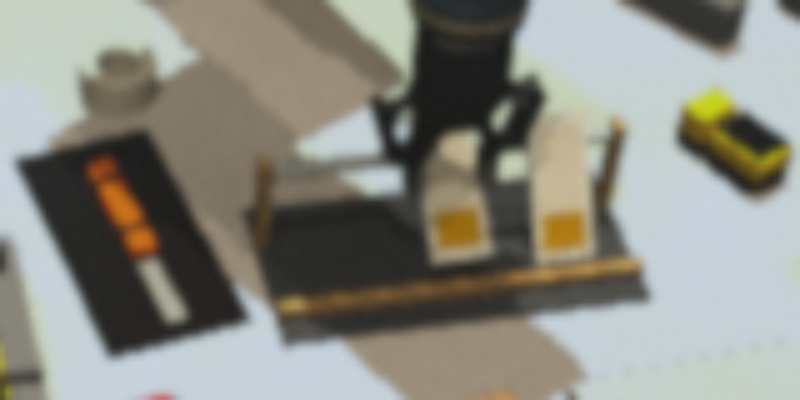

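>>> servo_tool(
  linear=[
    [0,0,0.003],
    [0,0,0.001],
    [0,0,0],
    [0,0,0],
    [0,0,0],
    [0,0,0],
  ],
  spin=[0,0,0,0,0,0],
  hand=[0.1,0.1,0.1,0.6,0.7,0.7],
)

```text
clock: 55.5
tcp_pos: [0.5945, 0.2518, 0.0674]
orientation: [0.06, 0.998, 0.013, -0.001]
force: [0.1, -0.7, -1.0]
gripper_width: 0.0596
```

>>> servo_tool(
  linear=[
    [0,0,-0.02],
    [0,0,-0.04],
    [0,0,-0.05],
    [0.03,0,-0.05],
    [0,0,0],
  ],
  spin=[0,0,0,0,0],
  hand=[0.8,0.8,0.8,0.8,0.8],
)

```text
clock: 56.12
tcp_pos: [0.565, 0.252, 0.2321]
orientation: [0.059, 0.998, 0.015, 0.002]
force: [0.5, -0.7, -0.4]
gripper_width: 0.0682
```

Run:
```python
from rig import robot, vision
from h import *
goto(robot,[*PW(-6,-90),.2],173.15)
cv2.imwrite("pics/w43.png",vision.get_image('wrist')[:,:,::-1])
s=vision.get_image('scene')[:,:,::-1]
cv2.imwrite("pics/s43.png",cv2.resize(s[160:240,230:390],None,fx=5,fy=5))
```

```text
t 56.12 tcp [0.565  0.252  0.2321] yaw 173.19 w 0.0682 F [ 0.5 -0.7 -0.4]
 tool shift now (mm) [-102.8 -576.3   15. ] spin 0.0
 shift after spin [-103.3 -575.6   32.1]
```

View pics/w43.png

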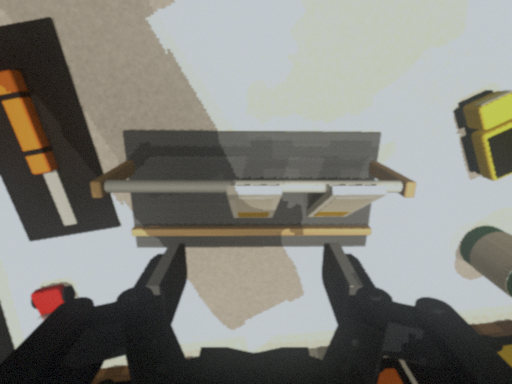

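View pics/s43.png

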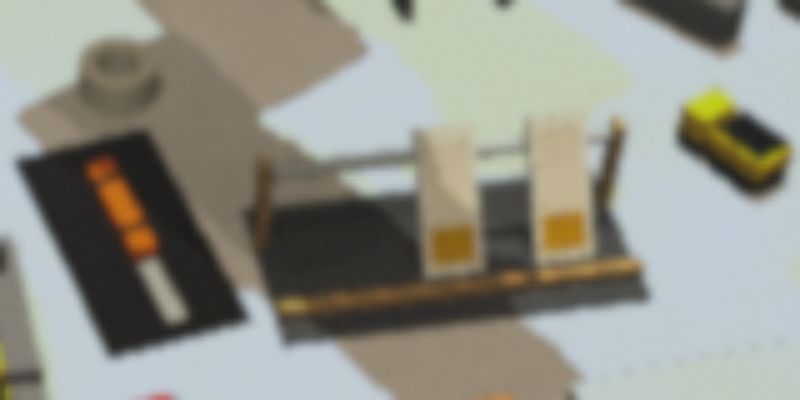

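Both lean with their feet before the ledge. Now the third.

>>> servo_tool(
  linear=[
    [0,-0.04,0],
    [0,-0.055,0],
    [0,-0.055,0],
    [-0.01,-0.055,0],
    [-0.015,-0.055,0],
    [-0.015,-0.055,0],
    [-0.015,-0.055,0],
    [-0.015,-0.055,0],
  ],
  spin=[0,0,0,0,0,0,0,0],
  hand=[0.8,0.8,0.8,0.8,0.8,0.8,0.8,0.8],
  squeeze=50,
)

```text
clock: 57.22
tcp_pos: [0.583, -0.1811, 0.2143]
orientation: [0.06, 0.998, 0.014, -0.002]
force: [0.7, 0.4, -0.1]
gripper_width: 0.0684
```

>>> servo_tool(
  linear=[
    [-0.015,-0.05,0],
    [-0.012,-0.05,0],
    [-0.006,-0.035,0],
    [0,-0.015,0],
    [0,0,0],
    [0,0,0],
  ],
  spin=[0,0,0,0,0,0],
  hand=[0.8,0.8,0.8,0.8,0.8,0.8],
)

```text
clock: 57.98
tcp_pos: [0.5984, -0.3307, 0.2118]
orientation: [0.059, 0.998, 0.014, -0.001]
force: [0.7, 0.1, -0.1]
gripper_width: 0.0685
```

Run:
```python
from rig import robot, vision
from h import *
goto(robot,[*PW(-6,-90),.105],173.15)
cv2.imwrite("pics/w44.png",vision.get_image('wrist')[:,:,::-1])
```

```text
t 57.98 tcp [ 0.5984 -0.3307  0.2118] yaw 173.19 w 0.0685 F [ 0.7  0.1 -0.1]
 tool shift now (mm) [ -0.9  -4.  106.7] spin 0.0
 shift after spin [ -0.6  -1.  106.8]
```

View pics/w44.png

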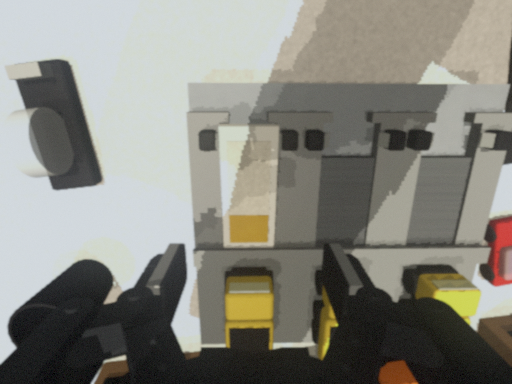

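>>> servo_tool(
  linear=[
    [-0.001,-0.004,0.03],
    [0,0,0.035],
    [0,0,0.03],
    [0,0,0.012],
    [0,0,0],
    [0,0,0],
  ],
  spin=[0,0,0,0,0,0],
  hand=[0.8,0.8,0.8,0.8,0.8,0.8],
)

```text
clock: 58.78
tcp_pos: [0.5996, -0.3332, 0.1065]
orientation: [0.06, 0.998, 0.013, 0.001]
force: [-0.2, -0.7, -0.4]
gripper_width: 0.0683
```

Run:
```python
from rig import robot, vision
from h import *
goto(robot,[*PW(-6,-90),.089],173.15)
cv2.imwrite("pics/w45.png",vision.get_image('wrist')[:,:,::-1])
```

```text
t 58.77 tcp [ 0.5996 -0.3332  0.1065] yaw 173.15 w 0.0683 F [-0.2 -0.7 -0.4]
 tool shift now (mm) [ 0.9  0.9 17.5] spin 0.0
 shift after spin [ 0.9  1.4 17.5]
```

View pics/w45.png

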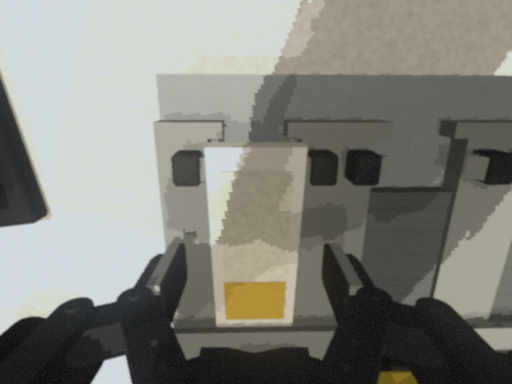

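>>> servo_tool(
  linear=[
    [0.001,0.001,0.007],
    [0,0,0.006],
    [0,0,0.004],
    [0,0,0],
    [0,0,0],
    [0,0,0],
    [0,0,0],
    [0,0,0],
  ],
  spin=[0,0,0,0,0,0,0,0],
  hand=[0.8,0.8,0.8,0.8,0.4,0.4,0.4,0.3],
)

```text
clock: 59.82
tcp_pos: [0.5982, -0.3317, 0.0882]
orientation: [0.06, 0.998, 0.013, -0.0]
force: [-0.6, -0.3, 2.8]
gripper_width: 0.0469
```

>>> servo_tool(
  linear=[
    [0,0,0],
    [0,0,-0.001],
    [0.004,0,-0.001],
    [0.004,0,-0.001],
    [0.005,0,-0.001],
    [0,0,-0.005],
    [0,0,-0.02],
    [0,0,0],
  ],
  spin=[0,0,0,0,0,0,0,0],
  hand=[0.1,0.1,0.1,0.1,0.1,0.1,0.1,0.1],
)

```text
clock: 60.82
tcp_pos: [0.586, -0.3312, 0.1186]
orientation: [0.06, 0.998, 0.013, 0.001]
force: [-0.5, 0.6, -0.9]
gripper_width: 0.0466
```

Run:
```python
from rig import robot, vision
from h import *
goto(robot,[*RW(-9,-92),.22],172.9)
cv2.imwrite("pics/w46.png",vision.get_image('wrist')[:,:,::-1])
```

```text
t 60.83 tcp [ 0.586  -0.3312  0.1186] yaw 173.14 w 0.0466 F [-0.5  0.6 -0.9]
 tool shift now (mm) [ 61.1 493.8 -88.6] spin 0.2
 shift after spin [  63.2  491.  -101.4]
```

View pics/w46.png

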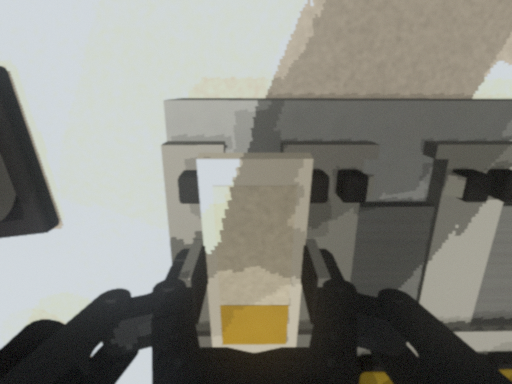

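>>> servo_tool(
  linear=[
    [0.01,0,-0.045],
    [0.01,0.02,-0.05],
    [0.01,0.04,-0.02],
    [0.01,0.055,0],
    [0.01,0.055,0],
    [0.01,0.055,0],
    [0,0.055,0],
    [0,0.055,0],
  ],
  spin=[0,0,0,0,0,0,0,0],
  hand=[0.1,0.1,0.1,0.1,0.1,0.1,0.1,0.1],
)

```text
clock: 61.88
tcp_pos: [0.5652, 0.0076, 0.2405]
orientation: [0.06, 0.998, 0.014, -0.001]
force: [1.9, -0.5, -1.2]
gripper_width: 0.0466
```

>>> servo_tool(
  linear=[
    [0,0.055,0],
    [0,0.05,0],
    [0,0.035,0],
    [0,0.015,0],
    [0,0,0],
    [0,0,0],
  ],
  spin=[0,0,0,0,0,0],
  hand=[0.1,0.1,0.1,0.1,0.1,0.1],
)

```text
clock: 62.62
tcp_pos: [0.584, 0.1585, 0.2451]
orientation: [0.06, 0.998, 0.013, -0.0]
force: [-0.3, -0.3, -1.5]
gripper_width: 0.0466
```

Run:
```python
from rig import robot, vision
from h import *
goto(robot,[*RW(-9,-90),.10],172.9)
cv2.imwrite("pics/w47.png",vision.get_image('wrist')[:,:,::-1])
```

```text
t 62.62 tcp [0.584  0.1585 0.2451] yaw 173.09 w 0.0466 F [-0.3 -0.3 -1.5]
 tool shift now (mm) [  0.2   3.5 145.2] spin 0.2
 shift after spin [  0.6   7.4 145.1]
```

View pics/w47.png

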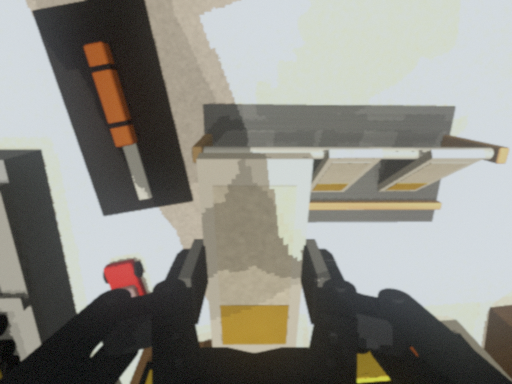

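>>> servo_tool(
  linear=[
    [0,0.003,0.03],
    [0,0,0.035],
    [0,0,0.03],
    [0,0,0.015],
    [0,0,0.015],
    [0,0,0.012],
    [0,0,0.008],
    [0,0,0],
  ],
  spin=[0,0,0,0,0,0,0,0],
  hand=[0.1,0.1,0.1,0.1,0.1,0.1,0.1,0.1],
  squeeze=30,
)

```text
clock: 63.68
tcp_pos: [0.5843, 0.1665, 0.1001]
orientation: [0.06, 0.998, 0.013, -0.001]
force: [-1.4, -0.3, -1.3]
gripper_width: 0.0463
```

Run:
```python
from rig import robot, vision
from h import *
goto(robot,[*RW(-9,-90),.068],172.9)
```

```text
t 63.67 tcp [0.5843 0.1665 0.1001] yaw 173.14 w 0.0463 F [-1.4 -0.3 -1.3]
 tool shift now (mm) [-0.1 -1.5 32.1] spin 0.2
 shift after spin [ 0.  -0.6 32.1]
```

>>> servo_tool(
  linear=[
    [0,-0.001,0.007],
    [0,0,0.006],
    [0,0,0.006],
    [0,0,0.005],
    [0,0,0.004],
    [0,0,0.003],
    [0,0,0.001],
    [0,0,0],
  ],
  spin=[0,0,0,0,0,0,0,0],
  hand=[0.1,0.1,0.1,0.1,0.1,0.1,0.1,0.1],
)

```text
clock: 64.68
tcp_pos: [0.5881, 0.1667, 0.0717]
orientation: [0.06, 0.998, 0.014, 0.004]
force: [8.0, -3.2, 26.9]
gripper_width: 0.0468
```

Run:
```python
from rig import robot, vision
from h import *
goto(robot,[*RW(-9,-90),.068],172.9)
cv2.imwrite("pics/w48.png",vision.get_image('wrist')[:,:,::-1])
s=vision.get_image('scene')[:,:,::-1]
cv2.imwrite("pics/s48.png",cv2.resize(s[160:240,230:390],None,fx=5,fy=5))
```

```text
t 64.67 tcp [0.5881 0.1667 0.0717] yaw 173.1 w 0.0468 F [ 8.  -3.2 26.9]
 tool shift now (mm) [ 3.8 -1.4  3.7] spin 0.2
 shift after spin [ 3.7 -1.3  3.7]
```

View pics/w48.png

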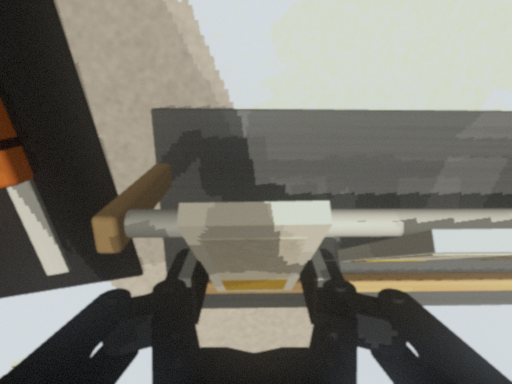

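View pics/s48.png

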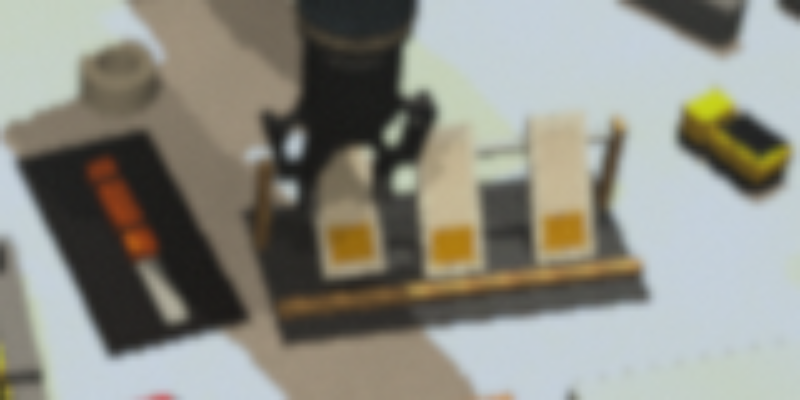

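>>> servo_tool(
  linear=[
    [0,0,0.001],
    [0,0,0],
    [0,0,0],
    [0,0,0],
    [0,0,0],
  ],
  spin=[0,0,0,0,0],
  hand=[0.1,0.6,0.65,0.65,0.65],
)

```text
clock: 65.4
tcp_pos: [0.5843, 0.1664, 0.0672]
orientation: [0.06, 0.998, 0.013, -0.001]
force: [-0.7, -0.3, -0.0]
gripper_width: 0.0555
```

>>> servo_tool(
  linear=[
    [0,0,-0.02],
    [0,0,-0.04],
    [0,0,-0.05],
    [0.03,0,-0.05],
    [0.02,0,-0.03],
    [0,0,0],
  ],
  spin=[0,0,0,0,0,0],
  hand=[0.7,0.7,0.7,0.7,0.7,0.7],
)

```text
clock: 66.15
tcp_pos: [0.5347, 0.1677, 0.2601]
orientation: [0.06, 0.998, 0.014, 0.002]
force: [0.4, 0.1, -1.1]
gripper_width: 0.0598
```

Run:
```python
from rig import robot, vision
from h import *
goto(robot,[*RW(-9,-90),.068],172.9)
o,p,R=state(robot);c,f=cam(vision,'wrist')
import pickle; pickle.dump((c,f,p,R),open('w49.pkl','wb'))
cv2.imwrite("pics/w49.png",vision.get_image('wrist')[:,:,::-1])
s=vision.get_image('scene')[:,:,::-1]
cv2.imwrite("pics/s49.png",cv2.resize(s[160:240,230:390],None,fx=5,fy=5))
```

```text
t 66.15 tcp [0.5347 0.1677 0.2601] yaw 173.17 w 0.0598 F [ 0.4  0.1 -1.1]
 tool shift now (mm) [-49.1  -1.4 192.3] spin 0.3
 shift after spin [-49.4   4.3 192.1]
```

View pics/w49.png

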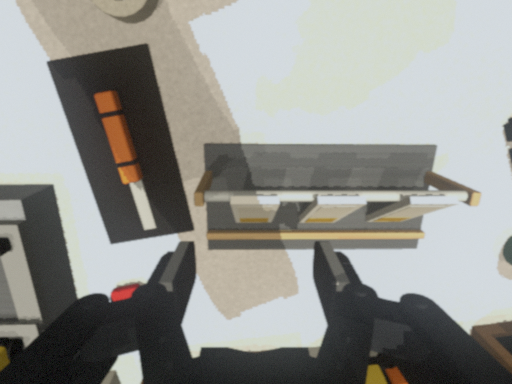

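View pics/s49.png

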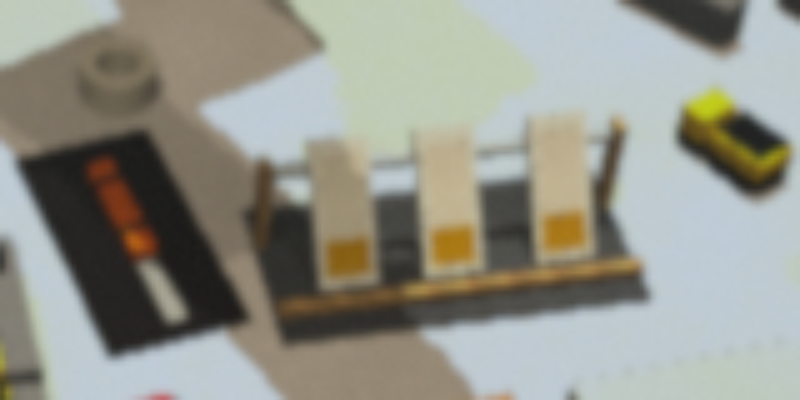

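>>> servo_tool(
  linear=[
    [0.05,0,-0.03],
    [0.05,-0.03,0],
    [0.03,-0.05,0],
    [0,-0.05,0],
    [0,-0.05,0],
    [0,-0.05,0],
    [0,0,0],
    [0,0,0],
  ],
  spin=[0,0,0,0,0,0,0,0],
  hand=[0.7,0.7,0.7,0.7,0.7,0.7,0.7,0.7],
)

```text
clock: 67.25
tcp_pos: [0.378, -0.0462, 0.2807]
orientation: [0.06, 0.998, 0.014, -0.001]
force: [0.8, 0.1, -0.6]
gripper_width: 0.0596
```

Run:
```python
import pickle
from rig import robot, vision
from h import *
c,f,p,R=pickle.load(open('w49.pkl','rb'))
def rk(X): d=X[:2]-RO; return np.round([d@rex*1e3,d@rey*1e3],1)
for n,u,v in (('p0',255,221),('p1',322,220),('p2',387,218)):
    x=rk(ray(c,f,u,v,.011)); F=x[0]-6.5; B=np.array([-33-F,78]); d=np.linalg.norm(B); a=np.degrees(np.arctan2(78,-B[0])+np.arcsin(6/d))
    a=np.radians(a); print(n,x,'tilt',np.degrees(a).round(1),'centre x %.0f z %.0f'%(F-60*np.cos(a),6+60*np.sin(a)))
mc=[ray(c,f,u,v,.004)[:2] for u,v in((50,62),(148,45),(193,231),(111,242))]; M=np.mean(mc,0)
h=(ray(c,f,107,93,.022)+ray(c,f,132,181,.022))/2
print('mat',M,'lever',h[:2],'diff',(h[:2]-M)*1e3)
t=vision.get_image('top')[:,:,::-1]; cv2.imwrite('pics/t50.png',t)
a=cv2.imread('pics/top0.png')
cv2.imwrite('pics/cmp.png',cv2.resize(np.vstack([a[80:215,50:410],t[80:215,50:410]]),None,fx=2.1,fy=2.1))
for n,lo,hi in(('red car',(170,120,60),(179,255,255)),('yellow',(24,120,90),(34,255,255))):
    for im in(a,t):
        m=cv2.inRange(cv2.cvtColor(np.ascontiguousarray(im),cv2.COLOR_BGR2HSV),lo,hi); 
        if n=='yellow': m[:,200:]=0;m[:140]=0
        else: m[:100]=0; m[160:]=0; m[:,230:]=m[:,230:]; 
        y,x=np.nonzero(m); print(n,x.mean().round(1) if len(x) else None,y.mean().round(1) if len(x) else None,len(x))
```

```text
p0 [ 28.9 -84.7] tilt 58.2 centre x -9 z 57
p1 [28.2  6.8] tilt 58.6 centre x -10 z 57
p2 [25.9 96.3] tilt 59.8 centre x -11 z 58
mat [0.51226762 0.01732324] lever [0.49099232 0.01979896] diff [-21.27529634   2.47571425]
red car None None 0
red car None None 0
yellow 129.8 180.7 45
yellow 129.9 180.8 44
```

View pics/cmp.png

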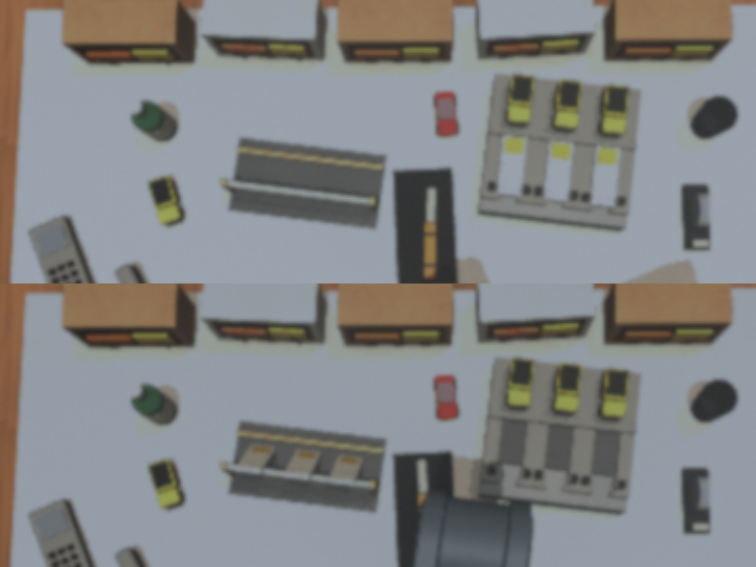

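Run:
```python
from rig import robot, vision
import cv2
s=vision.get_image('scene')[:,:,::-1]
cv2.imwrite("pics/s51.png",cv2.resize(s[140:280,80:400],None,fx=2.4,fy=2.4))
```

```text
(no output)
```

View pics/s51.png

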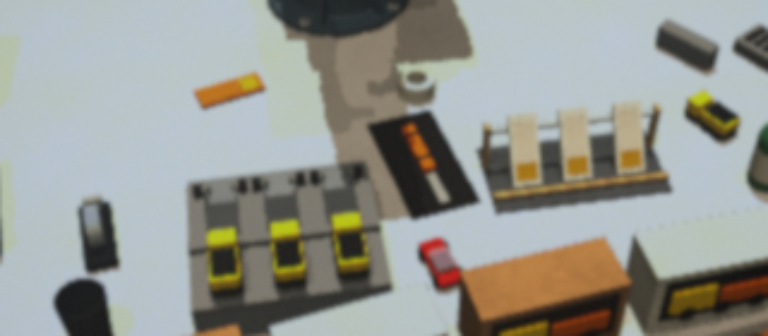

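All three panels lean on the rack, the lever is on its mat, and nothing else has moved.

```bash
python3 -c "
from rig import robot
print(robot.hand_in())"
```

```text
the job is handed in; nothing more can be done
None
```

I prised all three panels free with the lever, put the lever back on its mat and leaned the panels on the rack. I handed the job in at about 67 s; the hand-in gives no verdict.

**Panels:** My last camera measurements put them at about 58–60° from level, with middles about 57 mm high and about 10 mm to the bar side of the rack's middle. They sit at roughly y = -85, +7 and +96 mm. All of that is within the limits. Their feet rest on the plate about 10 mm short of the foot ledge, held by friction, so they stand a little steeper than the stated 52°.

**Lever:** The handle's middle is about 21 mm (x) and 2 mm (y) from the mat's middle.

**Other things on the counter:** The toy truck's pixel position matches the start. The racing car and tape dispenser look unmoved in the before-and-after top views; my colour check for the car found no pixels, so those two were judged by eye only.

**One disagreement:** Early on, the last joint reached its range limit, leaving the tool tilted by about 1.5° for the rest of the run. It showed no effect on the picks or placings.

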